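Replace the swollen battery packs and refit the bay cover

ROBOT

A 6-joint arm with a two-finger parallel gripper is mounted at the origin on the work surface. World frame = base frame: x ahead of the robot, y to its left, z up, the work surface at z = 0. Lengths are in mm, angles in rad, forces in N, time in s.
With the tool pointing down it reaches from about 275 to 750 mm from the base axis. Payload 10.2 kg.
Tool frame: the origin (TCP) lies at the very end of the fingers, on their centre line; the grasp point (between the pads) lies 19 mm behind it; z points along the fingers, y is the line along which they close (so a half turn about z gives the same grasp; the last joint's range is limited). The gripper opens to 85 mm and grips with 20 to 120 N. Pads are 22 mm wide; open, the fingers measure 114 mm over their backs; the gripper's body (76 mm by 85 mm) begins 54 mm behind the grasp point. The pads swing forward as they close: fully open they stand 13 mm farther back than shut.
Start: joints at [-0.223, 0.313, 1.498, -0, 1.331, -0.223], TCP at [525.006, -0.013, 197.094] pointing down, gripper open.
Joint ranges: [-2.94, 2.94], [-0.97, 2.17], [0.19, 2.56], [-1.23, 4.37], [0.02, 3.11], [-2.88, 2.88]. Speed limits (rad/s): [2.39, 2.39, 3.01, 3.14, 3.14, 3.14].

INTERFACE

Orientations are given as a unit quaternion [w, x, y, z].
In Python, from rig import ctrl, optics gives the robot as it stands. The module is installed in compiled form; this text tells all that it offers.
- The arm moves only by the shell command python3 -m handwheel 'ROWS' [FORCE]. ROWS is JSON, a list that holds one entry, the list of rows, each a list of 5 numbers: the gripper command: -1 is fully open, 1 is shut, values between are in proportion, then the shift along the world's x, y, z in units of 50 mm (1.0 is 50 mm), then the turn about the world's z in units of 8 degrees (1.0 is 8 degrees). In form: [[[gripper, tx, ty, tz, twist], ...]]. A call has 1 to 10 rows; each row shifts and turns the commanded pose from where the row before left it; what a row does not reach is not made up. A row lasts 1/10 s, in which the tool goes at most 50 mm and 8.59 degrees, less where a joint would pass 70% of its speed; a pose out of reach is approached as far as the arm can. A call is refused whole if a number of a shift passes 1 or a number of a turn 1, either way. A call with a gripper value outside its range is refused whole. The fingers move at their own pace and stop on an object; FORCE is the grip in N (left out, the last holds). Time passes only in rows, so rows that do not move let the fingers close. It gives the time, the measured TCP pose, the force, the opening and the grip force at its end, in the units of the state.
- ctrl.sense(): the state, without advancing time (a new reading comes with each control period).
- optics.capture(name): name is "scene" or "side" or "wrist"; returns a dict with "img" (420x560x3 uint8, blue, green, red), "K" (3x3 intrinsics, pixels), "R" (3x3) and "t" (3): a world point X has camera coordinates R X + t. Camera axes: x right, y down, z forward; pixel columns grow to the right and rows downward; lengths in mm; the calibration is good to about 2 mm. A picture is of the moment at which its call begins. There is no depth.
- ctrl.finish_job(): hands the job in; it is judged then, once.
The state is a dict: "time_s": time; "joints": joint angles; "dq": joint speeds; "tau": joint torques, N m; "eef_pos": TCP position; "ee_rot": TCP orientation; "force": force on the tool from outside, world axes, zero at the start; "wrist_torque": the same for the moment, N m; "grip_width": opening from 0.0 (shut) to 1.0 (fully open); "grip_force": force on a finger pad.
Only numpy, scipy, OpenCV 4.12 (cv2) and the standard library are available. Lean on these libraries where they do the work, as an engineer would, in place of code of your own. Each camera call takes 0.05 s, during which the arm holds its last target. There are 200 camera calls.

TASK

Unhook the cover from the battery bay in the top of the instrument and see what is in the four wells. Every swollen pack, kept upright throughout, goes into the steel safety box, sound packs already fitted may stay, and every well must end up with a sound pack fully home, using spares from the mat. Then hook the cover's tabs back under the ledge and swing it down until it is fully home, without disturbing the other things on the bench.

Things in the scene. Friction and masses are not known exactly. Their poses are not given: they have to be found in the camera images.
- instrument: Off-white portable bench instrument, fixed, 230 deep (x) x 250 wide (y) x 112 mm high, front panel facing its -x. Origin: centre of its underside, z up. In its top is a battery bay, 90 (x) x 163 (y) mm, floor 42 mm above the bench, under the cover; three dividers, 3 mm thick and 16 mm high, part it into four wells.
- well_1 (a point): Centre of the floor of the first well (instrument y = +60 mm, height 42 mm), axes as the instrument's. Each well is 90 long in x and 37 mm wide. A pack stands in it with its long side along x, either way round, with 3 mm play each way in x and about 2 mm in y.
- well_2 (a point): The same for the second well (instrument y = +20 mm).
- well_3 (a point): The same for the third well (instrument y = -20 mm).
- well_4 (a point): The same for the fourth well (instrument y = -60 mm).
- cover_seat (a point): Where the cover's origin lies when it is fully home: height 104 mm, axes as the instrument's. The recess around it spans x = -52.5 to 52.5, y = -88.5 to 88.5 mm from here, its top edge is 8 mm higher; rests at this height along both sides and the +x end carry the plate. Play when home: 3.5 mm towards -x, 1.5 towards +x, 2.5 each way in y.
- ledge_edge (a point): Middle of the ledge's top edge, at the -x end of the recess (height 112 mm). The ledge is 3.5 mm thick; the slot for the tabs beneath it is 108.5 down to 97 mm high, 19.5 deep towards -x, open towards +x. The cover comes off by raising its +x edge about 15 degrees about where its plate meets the tabs, then drawing it 20 mm or more to +x; it goes on in reverse.
- cover: Grey cover, loose, 0.18 kg, home on the bay at the start, not locked. Plate 6 thick, 172 wide (y), x = -49 to +51 mm. Origin: underside, below the grip. Two tabs 3.5 thick, flush with the underside, 36 wide at y = -50 and +50, reach from x = -49 to -66, under the ledge when home. Grip rib on top at x = 0: 12 thick (x) x 60 long (y) x 26 mm high.
- sound_1: Sound pack, in a well at the start or absent (None). White battery pack, case 84 long (its x) x 33 wide (y) x 34 mm high, in the middle of its top a pull grip 12 thick (x) x 28 long (y) x 26 mm high, 60 mm high in all, 0.22 kg. Origin: centre of the underside, z up. The top of the case is flat on either side of the grip.
- swollen_1: Swollen pack, in a well at the start or absent (None). Size, grip and origin as sound_1, but its case has two bulges, 31 across and 10 mm high, on top, one on either side of the grip; keep fingers 8 mm or more above the case.
- swollen_2: Second swollen pack, as the first, or absent (None).
- swollen_3: Third swollen pack, as the first, or absent (None). At least one of the three is there.
- spare_1: Sound spare pack, exactly as sound_1, standing upright on the mat on the +y side.
- spare_2: Second spare, the same.
- spare_3: Third spare, the same.
- spare_4: Fourth spare, the same. Those left over stay on the mat.
- safety_box: Dark steel open box, fixed, on the -y side, 150 (x) x 210 (y) x 55 mm high, walls and floor 4 mm thick. Origin: centre of its underside, z up. Takes three packs side by side along its y.
- spool: Bystander: aluminium spool, 60 across, 48 mm high, standing among the spares. Origin: centre of its underside.
- pliers: Bystander: pliers with red handles, 160 long x 76 wide x 17 mm high. Origin at the pivot, handles towards its +x (to 108 mm), jaws to -53 mm.
- panel_meter: Bystander: clear panel meter 50 (x) x 60 (y) x 31 mm high. Origin: centre of its underside.
- screwdriver: Bystander: screwdriver 190 mm long lying along its x, up to 30 mm high.
- multimeter: Bystander: hand multimeter 156 (x) x 86 (y) x 42 mm high. Origin: centre of its underside.
- board: Bystander: circuit board 100 (x) x 75 (y) x 21 mm high. Origin: centre of its underside.
- mat: Blue bench mat, look only, level with the bench, 620 (x) x 1020 (y) mm about its origin. Its near right part, 120 (x) by 180 mm about world x = 0.34, y = -0.24 m, is kept clear for laying the cover down. Tall equipment stands beyond y = +0.55 and y = -0.6 m.
There are look-alikes about, which are no part of the job. Leave any pink look-alike of the spare_2 alone.

How it is judged (in metres and radians):
On the way:
1. the cover is taken off the bay and moved at least 120 mm from its seat (distance between cover and cover_seat above 0.12 m), for 0.2 s.
At the end, for the whole second after the job is handed in: Every well holds a sound or spare pack, upright, lined up, within 6 mm of its centre and 3 mm of its floor; swollen packs stand upright (0.25 rad) in the safety box; the cover is home within 6 mm sideways, 3 mm in height and 0.03 rad of level; all at rest (((horizontal distance between sound_1 and well_1 below 0.006 m and z of sound_1 in the frame of well_1 between -0.003 and 0.003 m and angle between sound_1's own z axis and vertical below 0.06 rad and angle between the x axis of sound_1 and the x axis of instrument, either way round below 0.12 rad and linear speed of sound_1 below 0.02 m/s) or (horizontal distance between spare_1 and well_1 below 0.006 m and z of spare_1 in the frame of well_1 between -0.003 and 0.003 m and angle between spare_1's own z axis and vertical below 0.06 rad and angle between the x axis of spare_1 and the x axis of instrument, either way round below 0.12 rad and linear speed of spare_1 below 0.02 m/s) or (horizontal distance between spare_2 and well_1 below 0.006 m and z of spare_2 in the frame of well_1 between -0.003 and 0.003 m and angle between spare_2's own z axis and vertical below 0.06 rad and angle between the x axis of spare_2 and the x axis of instrument, either way round below 0.12 rad and linear speed of spare_2 below 0.02 m/s) or (horizontal distance between spare_3 and well_1 below 0.006 m and z of spare_3 in the frame of well_1 between -0.003 and 0.003 m and angle between spare_3's own z axis and vertical below 0.06 rad and angle between the x axis of spare_3 and the x axis of instrument, either way round below 0.12 rad and linear speed of spare_3 below 0.02 m/s) or (horizontal distance between spare_4 and well_1 below 0.006 m and z of spare_4 in the frame of well_1 between -0.003 and 0.003 m and angle between spare_4's own z axis and vertical below 0.06 rad and angle between the x axis of spare_4 and the x axis of instrument, either way round below 0.12 rad and linear speed of spare_4 below 0.02 m/s)) and ((horizontal distance between sound_1 and well_2 below 0.006 m and z of sound_1 in the frame of well_2 between -0.003 and 0.003 m and angle between sound_1's own z axis and vertical below 0.06 rad and angle between the x axis of sound_1 and the x axis of instrument, either way round below 0.12 rad and linear speed of sound_1 below 0.02 m/s) or (horizontal distance between spare_1 and well_2 below 0.006 m and z of spare_1 in the frame of well_2 between -0.003 and 0.003 m and angle between spare_1's own z axis and vertical below 0.06 rad and angle between the x axis of spare_1 and the x axis of instrument, either way round below 0.12 rad and linear speed of spare_1 below 0.02 m/s) or (horizontal distance between spare_2 and well_2 below 0.006 m and z of spare_2 in the frame of well_2 between -0.003 and 0.003 m and angle between spare_2's own z axis and vertical below 0.06 rad and angle between the x axis of spare_2 and the x axis of instrument, either way round below 0.12 rad and linear speed of spare_2 below 0.02 m/s) or (horizontal distance between spare_3 and well_2 below 0.006 m and z of spare_3 in the frame of well_2 between -0.003 and 0.003 m and angle between spare_3's own z axis and vertical below 0.06 rad and angle between the x axis of spare_3 and the x axis of instrument, either way round below 0.12 rad and linear speed of spare_3 below 0.02 m/s) or (horizontal distance between spare_4 and well_2 below 0.006 m and z of spare_4 in the frame of well_2 between -0.003 and 0.003 m and angle between spare_4's own z axis and vertical below 0.06 rad and angle between the x axis of spare_4 and the x axis of instrument, either way round below 0.12 rad and linear speed of spare_4 below 0.02 m/s)) and ((horizontal distance between sound_1 and well_3 below 0.006 m and z of sound_1 in the frame of well_3 between -0.003 and 0.003 m and angle between sound_1's own z axis and vertical below 0.06 rad and angle between the x axis of sound_1 and the x axis of instrument, either way round below 0.12 rad and linear speed of sound_1 below 0.02 m/s) or (horizontal distance between spare_1 and well_3 below 0.006 m and z of spare_1 in the frame of well_3 between -0.003 and 0.003 m and angle between spare_1's own z axis and vertical below 0.06 rad and angle between the x axis of spare_1 and the x axis of instrument, either way round below 0.12 rad and linear speed of spare_1 below 0.02 m/s) or (horizontal distance between spare_2 and well_3 below 0.006 m and z of spare_2 in the frame of well_3 between -0.003 and 0.003 m and angle between spare_2's own z axis and vertical below 0.06 rad and angle between the x axis of spare_2 and the x axis of instrument, either way round below 0.12 rad and linear speed of spare_2 below 0.02 m/s) or (horizontal distance between spare_3 and well_3 below 0.006 m and z of spare_3 in the frame of well_3 between -0.003 and 0.003 m and angle between spare_3's own z axis and vertical below 0.06 rad and angle between the x axis of spare_3 and the x axis of instrument, either way round below 0.12 rad and linear speed of spare_3 below 0.02 m/s) or (horizontal distance between spare_4 and well_3 below 0.006 m and z of spare_4 in the frame of well_3 between -0.003 and 0.003 m and angle between spare_4's own z axis and vertical below 0.06 rad and angle between the x axis of spare_4 and the x axis of instrument, either way round below 0.12 rad and linear speed of spare_4 below 0.02 m/s)) and ((horizontal distance between sound_1 and well_4 below 0.006 m and z of sound_1 in the frame of well_4 between -0.003 and 0.003 m and angle between sound_1's own z axis and vertical below 0.06 rad and angle between the x axis of sound_1 and the x axis of instrument, either way round below 0.12 rad and linear speed of sound_1 below 0.02 m/s) or (horizontal distance between spare_1 and well_4 below 0.006 m and z of spare_1 in the frame of well_4 between -0.003 and 0.003 m and angle between spare_1's own z axis and vertical below 0.06 rad and angle between the x axis of spare_1 and the x axis of instrument, either way round below 0.12 rad and linear speed of spare_1 below 0.02 m/s) or (horizontal distance between spare_2 and well_4 below 0.006 m and z of spare_2 in the frame of well_4 between -0.003 and 0.003 m and angle between spare_2's own z axis and vertical below 0.06 rad and angle between the x axis of spare_2 and the x axis of instrument, either way round below 0.12 rad and linear speed of spare_2 below 0.02 m/s) or (horizontal distance between spare_3 and well_4 below 0.006 m and z of spare_3 in the frame of well_4 between -0.003 and 0.003 m and angle between spare_3's own z axis and vertical below 0.06 rad and angle between the x axis of spare_3 and the x axis of instrument, either way round below 0.12 rad and linear speed of spare_3 below 0.02 m/s) or (horizontal distance between spare_4 and well_4 below 0.006 m and z of spare_4 in the frame of well_4 between -0.003 and 0.003 m and angle between spare_4's own z axis and vertical below 0.06 rad and angle between the x axis of spare_4 and the x axis of instrument, either way round below 0.12 rad and linear speed of spare_4 below 0.02 m/s)) and x of swollen_1 in the frame of safety_box between -0.075 and 0.075 m and y of swollen_1 in the frame of safety_box between -0.105 and 0.105 m and z of swollen_1 in the frame of safety_box between 0 and 0.012 m and angle between each of swollen_1, swollen_2, swollen_3's own z axis and vertical below 0.25 rad and linear speed of each of swollen_1, swollen_2, swollen_3, cover below 0.02 m/s and x of swollen_2 in the frame of safety_box between -0.075 and 0.075 m and y of swollen_2 in the frame of safety_box between -0.105 and 0.105 m and z of swollen_2 in the frame of safety_box between 0 and 0.012 m and x of swollen_3 in the frame of safety_box between -0.075 and 0.075 m and y of swollen_3 in the frame of safety_box between -0.105 and 0.105 m and z of swollen_3 in the frame of safety_box between 0 and 0.012 m and horizontal distance between cover and cover_seat below 0.006 m and z of cover in the frame of cover_seat between -0.003 and 0.003 m and angle between cover's own z axis and vertical below 0.03 rad and angle between the x axis of cover and the x axis of instrument, either way round below 0.06 rad); the robot touches nothing.
It fails at once if a bystander is disturbed (moved more than 50 mm) (distance of any of spool, pliers, panel_meter, screwdriver, multimeter, board from where it was at the start of the episode above 0.05 m).
It fails at once if a swollen pack is tipped over (more than 0.8 rad) (angle between any of swollen_1, swollen_2, swollen_3's own z axis and vertical above 0.8 rad).
Of sound_1, swollen_1, swollen_2, swollen_3 only 2 to 3 are there at a start; the rules pass over those that are not, and their reading is None.
At some moment in a run one of spare_1, spare_2, spare_3, spare_4 may be knocked a few centimetres aside while the robot is not near it.
It also fails if it takes over 210 s, if anything falls off the work surface, if the arm or the gripper's body presses on something with over 40 N, if the wrist force passes 120 N, or if a joint passes its speed limit or range.

## Working session

There is one attempt and no reset: what is moved stays moved. The work goes in short steps, Python scripts to look and compute and a shell command to move; the robot and the scene stay as the last step left them, time stands still between calls to the robot, and variables do not carry over. Pictures are saved under pics/ and viewed, at most 14 in all, crops included, and the job is handed in when it is done.

```bash
mkdir -p pics; cat > h.py <<'E'
import numpy as np, cv2
from rig import ctrl, optics
def cap(n,f=None):
    c=optics.capture(n)
    if f: cv2.imwrite('pics/'+f,c['img'])
    return c
def ray(c,u,v,z):
    K,R,t=map(np.array,(c['K'],c['R'],c['t'])); t=t.reshape(3)
    o=-R.T@t; d=R.T@np.linalg.inv(K)@np.array([u,v,1.]); return o+d*(z-o[2])/d[2]
def proj(c,X):
    K,R,t=map(np.array,(c['K'],c['R'],c['t'])); p=K@(R@np.array(X,float)+t.reshape(3)); return p[:2]/p[2]
E
python3 - <<'E'
from h import *
a=cap('scene','s0.png');b=cap('side','d0.png');c=cap('wrist','w0.png')
for k in(a,b,c): print(np.array(k['K'])[0,0],(-np.array(k['R']).T@np.array(k['t']).reshape(3)).round(), np.array(k['R'])[2].round(2))
cv2.imwrite('pics/all0.png',cv2.resize(np.hstack([a['img'],b['img']]),(800,300)))
print(ctrl.sense())
E
```

```text
385.71298393068287 [ 812. -640. 1000.] [-0.3   0.56 -0.77]
393.1558498340468 [ 149. -541.  783.] [ 0.35  0.6  -0.72]
317.7181011251244 [524.  82. 374.] [-0.   -0.32 -0.95]
{'time_s': 0.15, 'joints': array([-2.23376004e-01,  3.13338059e-01,  1.49821402e+00,  2.95712740e-05,
        1.33100138e+00, -2.23389195e-01]), 'dq': array([ 0.00052532, -0.00197914, -0.00298932,  0.00024565,  0.00182697,
       -0.00017467]), 'tau': array([ 1.79854873e-03, -4.12368500e+01, -2.59796566e+01, -1.57318855e-04,
        3.17765021e-03, -3.62555340e-05]), 'eef_pos': array([5.24793662e+02, 5.58332481e-02, 1.96676344e+02]), 'ee_rot': array([-4.14159247e-04,  7.07104524e-01,  7.07108875e-01, -2.43849930e-04]), 'force': array([-0.408061  ,  0.56955695,  0.57849579]), 'wrist_torque': array([-0.00117474,  0.03050966, -0.03738152]), 'grip_force': 0.0, 'grip_width': 0.9965010643660651}
```

View pics/s0.png

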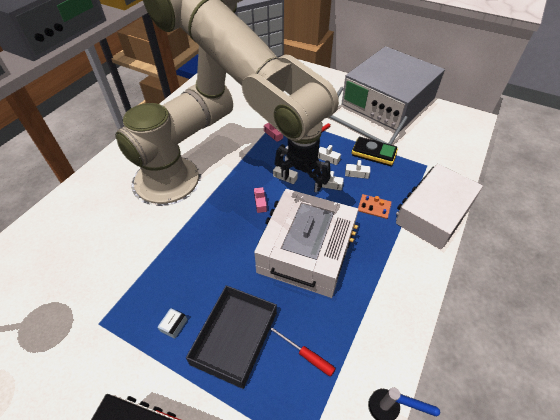

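View pics/w0.png

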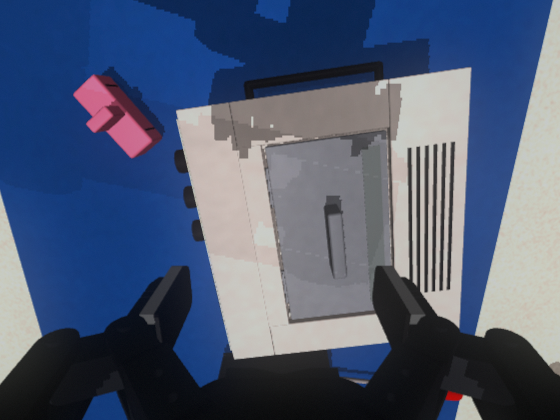

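```bash
python3 - <<'E'
from h import *
a=cap('scene');b=cap('side');c=cap('wrist')
print(np.array(c['R']).round(2))
for p in [(186,112),(470,70),(463,345),(233,357)]: print('w inst112',ray(c,*p,112).round())
for p in [(264,146),(388,128),(393,312),(288,320)]: print('w recess112',ray(c,*p,112).round())
for p in [(333,197),(338,277)]: print('w grip136',ray(c,*p,136).round())
print('pink',ray(c,118,115,34).round())
print('scene box',[ray(a,*p,55).round().tolist() for p in [(233,289),(278,303),(245,384),(190,340)]])
print('scene inst',[ray(a,*p,112).round().tolist() for p in [(258,243),(335,262),(357,208),(290,192)]])
E
```

```text
[[ 1.    0.    0.  ]
 [ 0.   -0.95  0.32]
 [ 0.   -0.32 -0.95]]
w inst112 [448.  72. 112.]
w inst112 [668. 103. 112.]
w inst112 [ 709. -156.  112.]
w inst112 [ 474. -172.  112.]
w recess112 [510.  45. 112.]
w recess112 [610.  60. 112.]
w recess112 [ 634. -116.  112.]
w recess112 [ 531. -126.  112.]
w grip136 [565.   9. 136.]
w grip136 [573. -63. 136.]
pink [355.  66.  34.]
scene box [[464.0, -271.0, 55.0], [591.0, -249.0, 55.0], [620.0, -461.0, 55.0], [447.0, -438.0, 55.0]]
scene inst [[470.0, -142.0, 112.0], [682.0, -97.0, 112.0], [665.0, 105.0, 112.0], [461.0, 67.0, 112.0]]
```

View pics/d0.png

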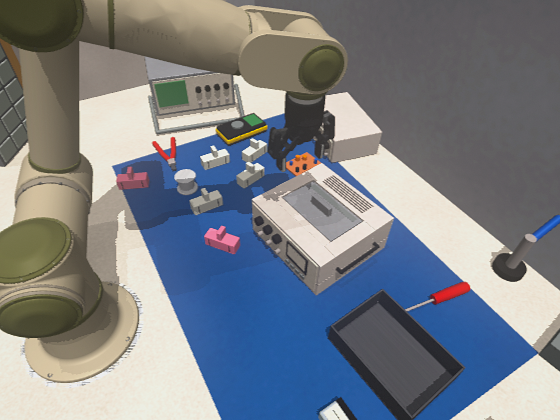

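```bash
python3 -m handwheel '[[[-1,0.46,-0.34,0.3,0.46],[-1,0.46,-0.34,0.3,0.45],[-1,0,0,0,0],[-1,0,0,0,0],[-1,0,0,0,0]]]'
python3 - <<'E'
from h import *
c=cap('wrist','w1.png');print(ctrl.sense()['eef_pos'].round(1),ctrl.sense()['ee_rot'].round(3))
E
```

```text
time_s: 0.8
eef_pos: [570.3, -33.5, 226.5]
ee_rot: [-0.001, 0.661, 0.751, -0.0]
force: [-0.1, -0.1, 0.9]
grip_width: 0.998
grip_force: 0.0
[570.3 -33.4 226.7] [-0.001  0.661  0.751 -0.   ]
```

View pics/w1.png

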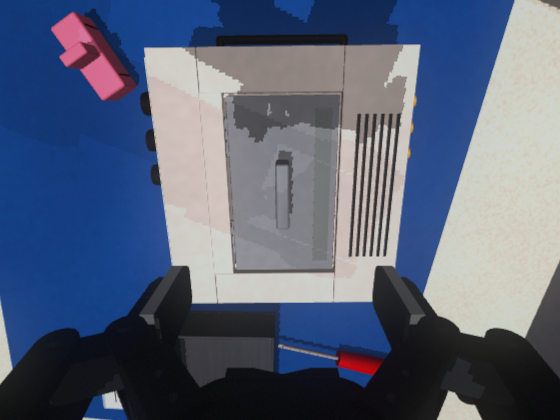

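```bash
python3 - <<'E'
from h import *
c=cap('wrist')
P=[[ray(c,*p,z) for p in q] for q,z in [([(146,48),(419,44),(397,301),(175,303)],112),([(223,94),(341,93),(335,272),(235,272)],112),([(275.5,161),(289,160),(289,229),(276.5,229)],136)]]
for q in P:
    q=np.array(q); print(q[:,:2].round(),'ctr',q.mean(0).round(1),'yaw from y edges',[round(np.degrees(np.arctan2(-(a-b)[0],(a-b)[1])),1) for a,b in[(q[0],q[3]),(q[1],q[2])]],'x edges',[round(np.degrees(np.arctan2((a-b)[1],(a-b)[0])),1) for a,b in[(q[1],q[0]),(q[2],q[3])]])
E
```

```text
[[ 442.   73.]
 [ 667.  105.]
 [ 709. -141.]
 [ 472. -174.]] ctr [572.4 -34.2 112. ] yaw from y edges [np.float64(6.8), np.float64(9.7)] x edges [np.float64(8.1), np.float64(7.9)]
[[ 508.   45.]
 [ 610.   59.]
 [ 636. -115.]
 [ 533. -128.]] ctr [571.8 -34.6 112. ] yaw from y edges [np.float64(8.0), np.float64(8.6)] x edges [np.float64(7.8), np.float64(7.3)]
[[561.  -3.]
 [572.  -0.]
 [580. -63.]
 [569. -64.]] ctr [570.5 -32.5 136. ] yaw from y edges [np.float64(7.8), np.float64(7.7)] x edges [np.float64(11.6), np.float64(7.3)]
```

```bash
python3 -m handwheel '[[[-1,0,0,0,-0.93],[-1,0,0,0,-0.93],[-1,0,0,0,-0.93],[-1,0,0,0,-0.93],[-1,0,0,0,-0.93],[-1,0,0,0,-0.93],[-1,0,0,0,-0.93],[-1,0,0,0,-0.93],[-1,0,0,0,-0.93],[-1,0,0,0,-0.93]]]' 25 >/dev/null
python3 -m handwheel '[[[-1,0,0,0,-0.93],[-1,0,0,0,-0.93],[-1,0,0,-0.6,0],[-1,0,0,-0.6,0],[-1,0,0,-0.2,0],[-1,0,0,-0.1,0],[-1,0,0,0,0],[-1,0,0,0,0]]]'
python3 - <<'E'
from h import *
c=cap('wrist','w2.png');s=ctrl.sense();print(s['eef_pos'].round(1),s['ee_rot'].round(3),s['joints'].round(2))
E
```

```text
time_s: 2.7
eef_pos: [571.6, -34.1, 153.4]
ee_rot: [0.0, 0.998, 0.07, 0.001]
force: [0.2, 0.0, 0.2]
grip_width: 1.002
grip_force: 0.0
[571.6 -34.1 153.4] [0.    0.998 0.07  0.001] [-0.26  0.45  1.42  0.    1.27  1.17]
```

View pics/w2.png

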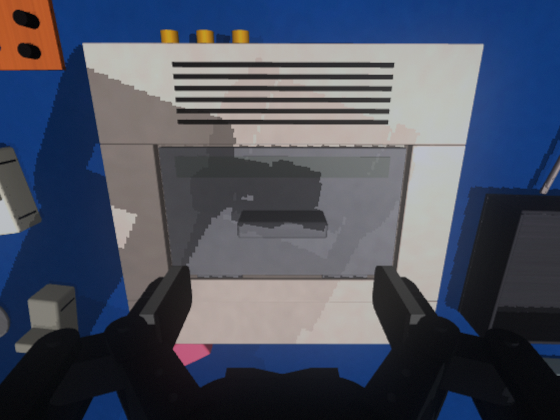

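```bash
python3 - <<'E'
from h import *
c=cap('wrist')
for p in [(238,222),(326,222),(327,237),(237,237)]: print(ray(c,*p,136).round(1))
for p in [(238,222),(326,222),(326,211),(242,211)]: print('110',ray(c,*p,110).round(1))
E
python3 -m handwheel '[[[-1,0,0,-0.4,0],[-1,0,0,-0.3,0],[-1,0,0,-0.1,0],[-1,0,0,0,0],[-1,0,0,0,0]]]'
```

```text
[571.7  -4.6 136. ]
[579.8 -61.9 136. ]
[569.3 -64.5 136. ]
[560.9  -4.9 136. ]
110 [561.2  -2.2 110. ]
110 [570.3 -67.2 110. ]
110 [578.8 -65.6 110. ]
110 [570.2  -4.3 110. ]
time_s: 3.3
eef_pos: [571.5, -34.1, 113.1]
ee_rot: [0.0, 0.998, 0.07, 0.001]
force: [-0.7, -0.0, 1.1]
grip_width: 1.001
grip_force: 0.0
```

```bash
python3 -m handwheel '[[[-1,-0.02,0,-0.06,0],[0.5,0,0,0,0],[0.5,0,0,0,0],[0.5,0,0,0,0],[0.5,0,0,0,0],[0.5,0,0,0,0],[0.5,0,0,0,0],[0.5,0,0,0,0]]]' 25
```

```text
time_s: 4.1
eef_pos: [570.0, -34.0, 109.1]
ee_rot: [-0.0, 0.998, 0.07, -0.0]
force: [1.2, 0.5, -0.5]
grip_width: 0.253
grip_force: 0.0
```

```bash
python3 - <<'E'
from h import *
c=cap('wrist','w3.png');d=cap('side')
cv2.imwrite('pics/c3.png',np.hstack([cv2.resize(d['img'][100:310,200:410],(400,400)),cv2.resize(c['img'],(400,300))[:, :].copy() if 0 else cv2.copyMakeBorder(cv2.resize(c['img'],(400,300)),0,100,0,0,0)]))
print(ctrl.sense()['grip_width'],ctrl.sense()['grip_force'])
E
```

```text
0.2493232522966039 0.0
```

View pics/c3.png

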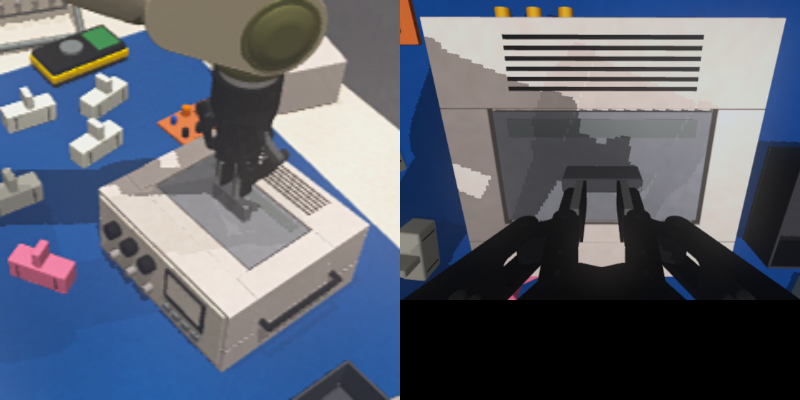

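```bash
python3 - <<'E'
from h import *
c=cap('wrist');d=cap('side')
a=np.radians(8);ux=np.array([np.cos(a),np.sin(a),0]);uy=np.array([-np.sin(a),np.cos(a),0])
g=np.array([570.4,-34,0])
for s in(-30,30):
  for z in(110,136):
    p=g+uy*s+[0,0,z];q=proj(d,p);print('rib',s,z,'side',q.round(),'crop',((q-[200,100])*400/210).round(),'wrist',proj(c,p).round())
for z in(109,122,136):
    p=g+[0,0,z];q=proj(d,p);print('tcp',z,((q-[200,100])*400/210).round(),proj(c,p).round())
cv2.imwrite('pics/c4.png',np.hstack([cv2.resize(d['img'][160:240,270:350],(400,400),interpolation=cv2.INTER_CUBIC),cv2.resize(c['img'][210:290,240:320],(400,400),interpolation=cv2.INTER_CUBIC)]))
E
```

```text
rib -30 110 side [329. 215.] crop [246. 220.] wrist [332. 239.]
rib -30 136 side [331. 208.] crop [249. 205.] wrist [339. 259.]
rib 30 110 side [312. 201.] crop [214. 192.] wrist [233. 239.]
rib 30 136 side [313. 193.] crop [216. 177.] wrist [226. 259.]
tcp 109 [230. 206.] [283. 238.]
tcp 122 [231. 199.] [283. 248.]
tcp 136 [232. 191.] [283. 259.]
```

View pics/c4.png

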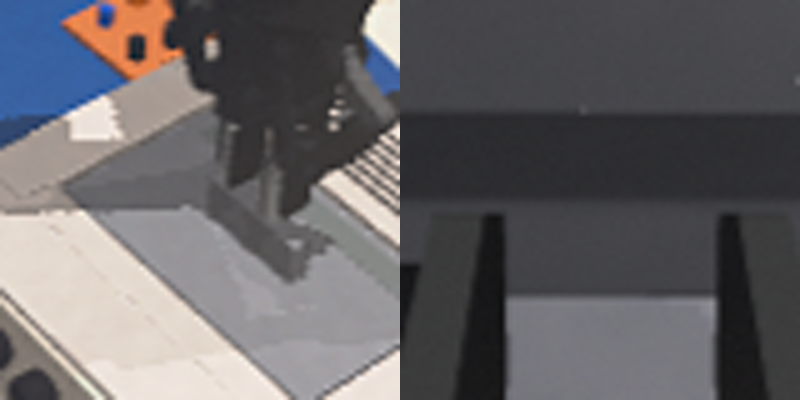

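```bash
for i in 1; do python3 -m handwheel '[[[0.5,0,0,-0.04,0],[0.5,0,0,0,0],[0.5,0,0,0,0]]]'; done; python3 - <<'E'
from h import *
s=ctrl.sense();print(s['force'],s['joints'].round(3))
E
```

```text
time_s: 4.6
eef_pos: [570.0, -34.0, 107.0]
ee_rot: [-0.0, 0.998, 0.07, -0.0]
force: [-0.6, 0.5, 1.1]
grip_width: 0.251
grip_force: 0.0
[-0.55788733  0.52290174  1.06149083] [-0.265  0.495  1.477 -0.     1.17   1.166]
```

```bash
python3 - <<'E'
from h import *
c=cap('wrist');d=cap('side')
def tri(p,q):
    A=[];
    for k,u in((c,p),(d,q)):
        P=np.array(k['K'])@np.c_[np.array(k['R']),np.array(k['t']).reshape(3)];A.append(P)
    X=cv2.triangulatePoints(A[0],A[1],np.array(p,float).reshape(2,1),np.array(q,float).reshape(2,1)).ravel();X=X[:3]/X[3]
    print(X.round(1),proj(c,X)-p,proj(d,X)-q)
tri((253,252),(316,197.4));tri((311,252),(328,203))
cv2.imwrite('pics/c5.png',np.hstack([cv2.resize(d['img'][150:230,280:360],(400,400),interpolation=cv2.INTER_CUBIC),cv2.resize(c['img'][200:320,220:340],(400,400),interpolation=cv2.INTER_CUBIC)]))
E
```

```text
[568.6 -15.9 129.5] [-3.68872219  2.09239576] [0.54843038 0.33080769]
[578.  -48.1 135.8] [ 0.80828763 -0.51362116] [-0.12792033 -0.05365198]
```

View pics/c5.png

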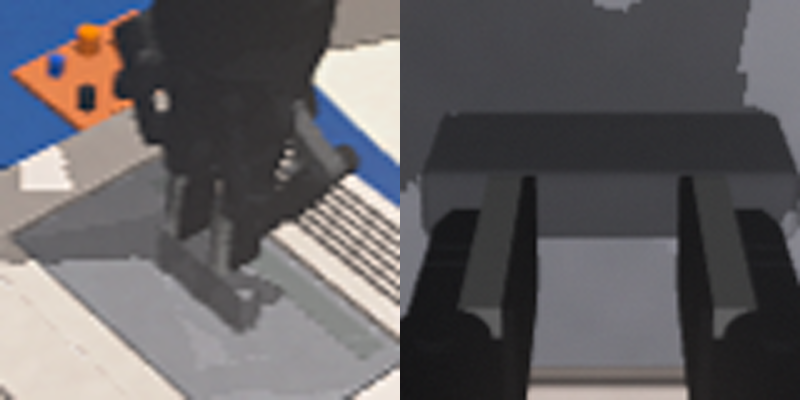

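```bash
for i in 1; do python3 -m handwheel '[[[0.5,0,0,-0.06,0],[0.5,0,0,0,0]]]'; python3 -m handwheel '[[[0.5,0,0,-0.06,0],[0.5,0,0,0,0]]]';  python3 -m handwheel '[[[0.5,0,0,-0.06,0],[0.5,0,0,0,0]]]'; done | grep -E "pos|force"
```

```text
eef_pos: [569.8, -34.0, 103.6]
force: [0.1, 0.8, 0.4]
grip_force: 0.0
eef_pos: [570.3, -34.1, 101.9]
force: [-1.7, 0.7, 7.5]
grip_force: 3.6
eef_pos: [570.4, -34.1, 101.7]
force: [-12.9, 2.4, 28.9]
grip_force: 14.6
```

```bash
python3 -m handwheel '[[[-1,0,0,0.2,0],[-1,0,0,0,0],[-1,0,0,0,0],[-1,0,0,0,0],[-1,0,0,0,0],[-1,0,0,-0.15,0],[-1,0,0,-0.15,0],[-1,0,0,0,0]]]'; python3 -m handwheel '[[[0.15,0,0,0,0],[0.15,0,0,0,0],[0.15,0,0,0,0],[0.15,0,0,0,0],[0.15,0,0,0,0]]]'
```

```text
time_s: 6.1
eef_pos: [569.2, -33.8, 91.4]
ee_rot: [-0.0, 0.998, 0.07, -0.001]
force: [0.0, -1.1, -0.2]
grip_width: 0.998
grip_force: 0.0
time_s: 6.6
eef_pos: [570.2, -34.1, 93.6]
ee_rot: [0.0, 0.998, 0.07, 0.0]
force: [-1.7, -0.7, 5.4]
grip_width: 0.682
grip_force: 26.8
```

```bash
python3 - <<'E'
from h import *
c=cap('wrist');d=cap('side');a=cap('scene')
f=lambda i:cv2.resize(i,(266,400),interpolation=cv2.INTER_CUBIC)
cv2.imwrite('pics/c6.png',np.hstack([f(d['img'][110:230,280:360]),f(c['img'][150:390,200:360]),f(a['img'][150:270,280:360])]))
E
```

```text
(no output)
```

View pics/c6.png

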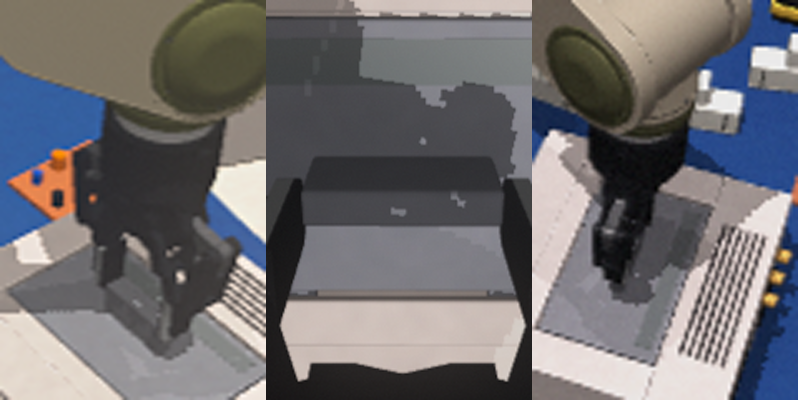

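```bash
python3 -m handwheel '[[[0.3,0,0,0.1,0],[0.3,0,0,0.06,0],[0.3,0,0,0.06,0],[0.3,0,0,0,0],[0.3,0,0,0,0]]]' 30; python3 -m handwheel '[[[0.3,0.1,0.014,0,0],[0.3,0.1,0.014,0,0],[0.3,0,0,0,0]]]'; python3 - <<'E'
from h import *
c=cap('wrist','w7.png');d=cap('side')
cv2.imwrite('pics/c7.png',np.hstack([cv2.resize(d['img'][130:270,240:400],(400,350),interpolation=cv2.INTER_CUBIC),cv2.resize(c['img'],(400,350))]))
E
```

```text
time_s: 7.25
eef_pos: [569.8, -33.9, 103.7]
ee_rot: [-0.0, 0.998, 0.07, -0.0]
force: [-1.4, -0.2, -6.0]
grip_width: 0.68
grip_force: 33.4
time_s: 7.55
eef_pos: [581.4, -32.6, 104.5]
ee_rot: [0.0, 0.998, 0.07, 0.001]
force: [2.8, 1.1, -1.7]
grip_width: 0.68
grip_force: 34.2
```

View pics/c7.png

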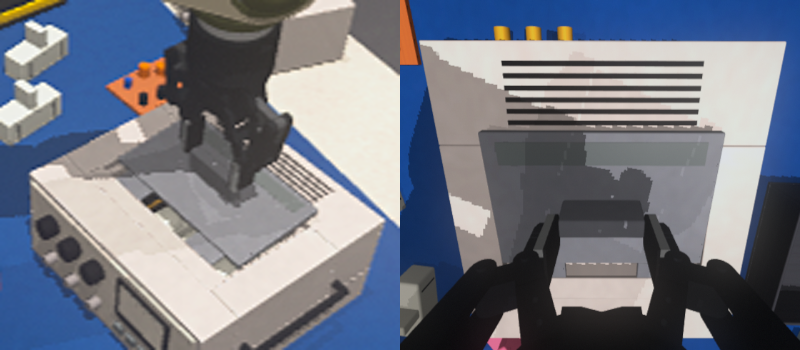

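```bash
python3 -m handwheel '[[[0.3,0.15,0.02,0,0],[0.3,0.15,0.02,0.04,0],[0.3,0.04,0,0.3,0],[0.3,0,0,0.6,0],[0.3,0,0,0.8,0],[0.3,0,0,0,0],[0.3,0,0,0,0]]]'; python3 -m handwheel '[[[0.3,-0.7,-0.58,0,0],[0.3,-0.7,-0.58,0,-0.2],[0.3,-0.7,-0.58,0,-0.2],[0.3,-0.7,-0.58,0,-0.2],[0.3,-0.7,-0.58,0,-0.2],[0.3,-0.7,-0.58,0,-0.2],[0.3,-0.7,-0.58,0,0],[0.3,0,0,0,0],[0.3,0,0,0,0]]]'
```

```text
time_s: 8.35
eef_pos: [597.4, -30.6, 191.4]
ee_rot: [0.0, 0.998, 0.07, 0.0]
force: [0.3, 0.5, -2.3]
grip_width: 0.676
grip_force: 34.3
time_s: 9.25
eef_pos: [351.4, -233.7, 190.3]
ee_rot: [-0.001, 1.0, -0.001, -0.001]
force: [1.0, 0.6, -1.7]
grip_width: 0.676
grip_force: 34.3
```

```bash
python3 -m handwheel '[[[0.3,-0.06,-0.12,-0.9,0],[0.3,0,0,-0.9,0],[0.3,0,0,-0.9,0],[0.3,0,0,-0.5,0],[0.3,0,0,-0.2,0],[0.3,0,0,0,0],[0.3,0,0,0,0]]]'; python3 -m handwheel '[[[0.3,0,0,-0.2,0],[0.3,0,0,-0.2,0],[0.3,0,0,-0.1,0],[0.3,0,0,0,0]]]' | grep -E "pos|force"; python3 - <<'E'
from h import *
d=cap('side');c=cap('wrist')
cv2.imwrite('pics/c8.png',np.hstack([cv2.resize(d['img'][190:400,180:390],(400,400)),cv2.resize(c['img'],(400,400))]))
E
```

```text
time_s: 9.95
eef_pos: [349.9, -239.9, 22.0]
ee_rot: [0.001, 1.0, 0.0, 0.001]
force: [0.1, 0.7, -1.7]
grip_width: 0.677
grip_force: 34.3
eef_pos: [348.7, -239.3, -4.6]
force: [-0.1, -0.0, -0.5]
grip_force: 34.3
```

View pics/c8.png

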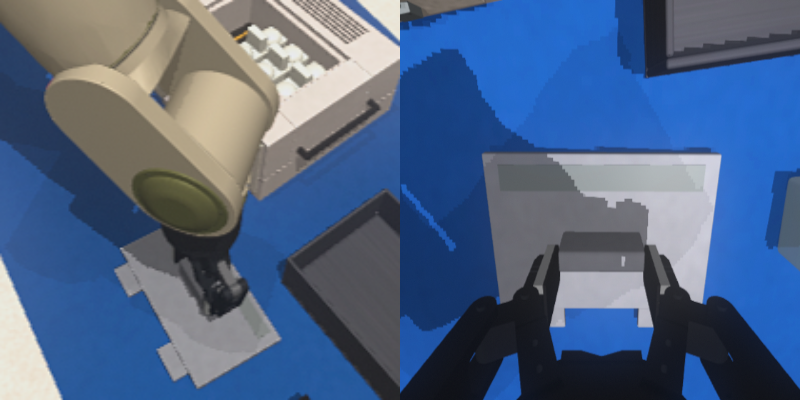

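```bash
python3 -m handwheel '[[[0.3,0,0,-0.08,0],[0.3,0,0,-0.06,0],[0.3,0,0,0,0]]]' | grep -E "pos|force";python3 -m handwheel '[[[-1,0,0,0,0],[-1,0,0,0,0],[-1,0,0,0,0],[-1,0,0,0,0],[-1,0,0,0.5,0],[-1,0,0,1,0],[-1,0,0,1,0],[-1,0,0,1,0]]]'; python3 - <<'E'
from h import *
cap('wrist','w9.png'); cap('side','d9.png');cap('scene','s9.png')
E
```

```text
eef_pos: [349.2, -239.8, -10.4]
force: [-2.7, 2.3, 10.3]
grip_force: 35.7
time_s: 11.55
eef_pos: [348.7, -239.2, 166.1]
ee_rot: [-0.0, 1.0, -0.0, -0.0]
force: [0.1, -1.1, -1.3]
grip_width: 1.002
grip_force: 0.0
```

```bash
python3 -m handwheel '[[[-1,0,0,0.6,0.95],[-1,0.1,0.1,0.7,0.95],[-1,0.5,0.5,0,0.95],[-1,0.6,0.6,0,0.95],[-1,0.6,0.6,0,0.95],[-1,0.6,0.6,0,0.95],[-1,0.6,0.6,0,0.95],[-1,0.6,0.6,0,0.95],[-1,0.6,0.5,0,0.95],[-1,0.26,0,0,0.95]]]' >/dev/null; python3 -m handwheel '[[[-1,0,0,0,0.95],[-1,0,0,0,0.95],[-1,0,0,0,0.85],[-1,0,0,0,0],[-1,0,0,0,0]]]';python3 - <<'E'
from h import *
c=cap('wrist','w10.png'); 
E
```

```text
time_s: 13.2
eef_pos: [571.7, -34.6, 228.0]
ee_rot: [-0.001, 0.657, 0.754, -0.0]
force: [0.3, 0.9, -0.2]
grip_width: 1.0
grip_force: 0.0
```

View pics/w10.png

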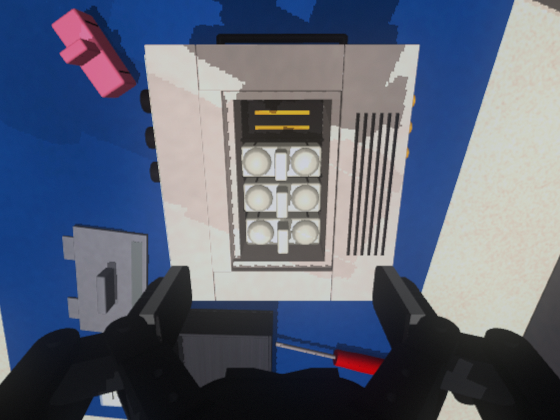

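```bash
python3 - <<'E'
from h import *
w=cap('wrist')
for p in [(281,155),(282,197),(283,234)]: print('grip102',ray(w,*p,102).round(1))
for p in [(281,163),(282,205),(283,240)]: print('grip mid90',ray(w,*p,90).round(1))
d=optics.capture('side')
print('box side',[ray(d,*p,55).round().tolist() for p in [(382,291),(462,366),(412,415),(327,331)]])
# enhanced tops of grips in wrist
g=cv2.cvtColor(w['img'],cv2.COLOR_BGR2GRAY)
for r in (145,150,155,160,165,170,175,180,190,195,200,205,210,215,225,230,235,240,245,250): print(r,g[r,270:296].tolist())
E
```

```text
grip102 [566.4  -4.  102. ]
grip102 [573.1 -45.5 102. ]
grip102 [579.6 -85.1 102. ]
grip mid90 [567.7 -13.9  90. ]
grip mid90 [574.8 -57.8  90. ]
grip mid90 [581.3 -97.4  90. ]
box side [[581.0, -261.0, 55.0], [605.0, -459.0, 55.0], [464.0, -476.0, 55.0], [425.0, -279.0, 55.0]]
145 [96, 95, 96, 95, 95, 96, 95, 93, 92, 92, 93, 94, 93, 93, 94, 95, 94, 95, 94, 95, 95, 98, 99, 97, 98, 98]
150 [207, 207, 207, 207, 197, 135, 90, 87, 89, 89, 88, 88, 89, 89, 89, 88, 105, 135, 145, 144, 192, 208, 207, 206, 206, 194]
155 [191, 207, 207, 207, 172, 183, 204, 207, 207, 208, 208, 208, 207, 207, 207, 206, 165, 136, 133, 174, 202, 200, 160, 147, 154, 160]
160 [123, 172, 202, 207, 171, 189, 207, 208, 207, 207, 207, 207, 207, 207, 207, 204, 164, 135, 140, 144, 161, 156, 159, 167, 187, 202]
165 [142, 192, 207, 207, 169, 188, 207, 208, 208, 207, 207, 207, 207, 207, 207, 204, 162, 136, 133, 190, 207, 169, 160, 170, 191, 203]
170 [207, 208, 208, 208, 167, 188, 206, 208, 208, 207, 208, 207, 208, 208, 208, 204, 161, 134, 190, 207, 207, 208, 208, 172, 161, 168]
175 [205, 204, 204, 204, 162, 187, 206, 208, 20
[... 1065 characters left out ...]
, 92, 92, 92, 113, 131, 139, 192, 208, 195, 151, 132]
230 [157, 144, 135, 147, 195, 208, 208, 172, 180, 191, 187, 186, 185, 185, 185, 186, 185, 169, 127, 128, 170, 179, 147, 143, 159, 178]
235 [177, 154, 143, 179, 203, 208, 207, 185, 199, 207, 208, 208, 207, 209, 208, 208, 208, 196, 137, 125, 134, 190, 169, 154, 162, 187]
240 [181, 202, 209, 208, 208, 208, 208, 184, 198, 207, 208, 208, 207, 207, 208, 207, 207, 192, 154, 191, 207, 208, 207, 207, 196, 174]
245 [88, 88, 88, 88, 88, 87, 88, 151, 197, 208, 208, 207, 207, 207, 208, 207, 207, 191, 123, 86, 86, 86, 85, 86, 87, 86]
250 [87, 90, 87, 87, 88, 88, 87, 159, 200, 208, 208, 207, 207, 207, 207, 206, 207, 190, 122, 86, 86, 86, 86, 87, 86, 85]
```

```bash
python3 -m handwheel '[[[-1,-0.1,-0.9,0,0],[-1,-0.1,-0.9,0,0],[-1,-0.1,-0.9,0,0],[-1,-0.1,-0.9,0,0],[-1,-0.1,-0.9,0.4,0],[-1,-0.1,-0.9,0.4,0],[-1,0,-0.2,0.4,0],[-1,0,0,0,0],[-1,0,0,0,0],[-1,0,0,0,0]]]'|grep pos;python3 - <<'E'
from h import *
w=cap('wrist','w11.png')
hsv=cv2.cvtColor(w['img'],cv2.COLOR_BGR2HSV)
# not mat
m=((hsv[...,1]<110)&(hsv[...,2]<110)).astype(np.uint8)*255
cv2.imwrite('pics/w11m.png',np.hstack([cv2.resize(w['img'],(400,300)),cv2.cvtColor(cv2.resize(m,(400,300)),cv2.COLOR_GRAY2BGR)]))
E
```

```text
eef_pos: [542.1, -313.2, 287.9]
```

View pics/w11m.png

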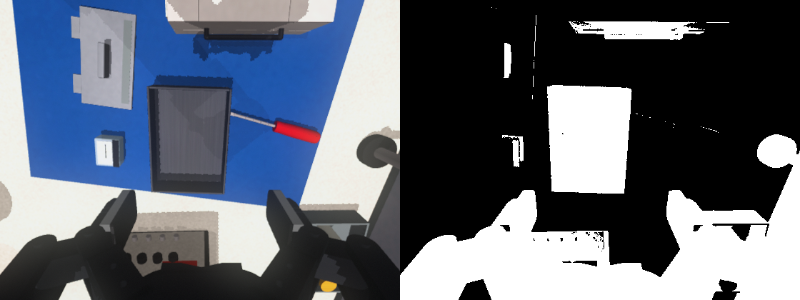

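```bash
python3 - <<'E'
from h import *
w=cap('wrist')
hsv=cv2.cvtColor(w['img'],cv2.COLOR_BGR2HSV)
m=((hsv[...,1]<110)&(hsv[...,2]<110)).astype(np.uint8)*255
m=cv2.morphologyEx(m,cv2.MORPH_OPEN,np.ones((7,7)))
cs,_=cv2.findContours(m,0,2)
k=[c for c in cs if cv2.pointPolygonTest(c,(270,195),False)>0][0]
q=cv2.approxPolyDP(k,12,True)[:,0];print(q.tolist(),cv2.contourArea(k))
P=np.array([ray(w,*p,55) for p in q]);print(P.round(),P.mean(0).round(1))
for i in range(len(P)): print(np.linalg.norm(P[i]-P[i-1]).round(),np.degrees(np.arctan2(*(P[i]-P[i-1])[1::-1])).round(1))
w0=w; 
E
python3 - <<'E'
# grips from w10 pose
from h import *
w=cap('wrist');s=ctrl.sense()['eef_pos']
off=np.array([571.7,-34.6,228.0])-s
for p in [(280.5,166),(281.5,205.5),(282.5,241.5)]:
    r=ray(w,*p,102-off[2])+off; print(r.round(1))
E
```

```text
[[206, 121], [212, 267], [313, 270], [323, 129]] 16123.0
[[ 440. -271.   55.]
 [ 462. -476.   55.]
 [ 609. -460.   55.]
 [ 587. -260.   55.]] [ 524.3 -366.8   55. ]
147.0 -175.7
206.0 -83.8
147.0 6.2
201.0 96.3
[567.2 -14.2 102. ]
[573.8 -54.  102. ]
[580.4 -93.1 102. ]
```

```bash
python3 -m handwheel '[[[0.06,0.15,0.88,0,0],[0.06,0.15,0.88,0,0],[0.06,0.15,0.88,-0.3,0],[0.06,0.15,0.88,-0.4,0],[0.06,0.16,0.88,-0.4,0],[0.06,0,0,-0.9,0],[0.06,0,0,-0.76,0],[0.06,0,0,0,0],[0.06,0,0,0,0],[0.06,0,0,0,0]]]'
```

```text
time_s: 15.5
eef_pos: [581.1, -95.1, 153.6]
ee_rot: [0.002, 0.656, 0.755, 0.001]
force: [0.6, -0.1, 0.3]
grip_width: 0.469
grip_force: 0.0
```

```bash
python3 -m handwheel '[[[0.06,0,0.03,-0.7,0],[0.06,0,0,-0.6,0],[0.06,0,0,-0.4,0],[0.06,0,0,-0.23,0],[0.06,0,0,0,0],[0.06,0,0,0,0]]]';  python3 -m handwheel '[[[0.9,0,0,0,0],[0.9,0,0,0,0],[0.9,0,0,0,0],[0.9,0,0,0,0],[0.9,0,0,0,0],[0.9,0,0,0,0],[0.9,0,0,0,0]]]' 40
```

```text
time_s: 16.1
eef_pos: [580.9, -93.5, 56.2]
ee_rot: [0.001, 0.656, 0.755, 0.0]
force: [0.4, -0.2, 0.2]
grip_width: 0.469
grip_force: 0.0
time_s: 16.8
eef_pos: [580.6, -93.4, 55.8]
ee_rot: [0.001, 0.656, 0.755, 0.0]
force: [-1.4, -0.4, 5.7]
grip_width: 0.13
grip_force: 40.5
```

```bash
python3 -m handwheel '[[[0.9,0,0,0.2,0],[0.9,0,0,0.5,0],[0.9,0,0,0.7,0],[0.9,0,0,0.6,0],[0.9,0,0,0,0],[0.9,0,0,0,0]]]'; python3 -m handwheel '[[[0.9,-0.07,-0.4,0,-0.1],[0.9,-0.14,-0.8,0,-0.1],[0.9,-0.14,-0.96,0,0],[0.9,-0.14,-0.96,0,0],[0.9,-0.14,-0.96,0,0],[0.9,-0.14,-0.96,0,0],[0.9,-0.14,-0.96,0,0],[0.9,-0.07,-0.7,0,0],[0.9,0,0,0,0],[0.9,0,0,0,0]]]'
```

```text
time_s: 17.4
eef_pos: [579.7, -93.0, 154.4]
ee_rot: [-0.0, 0.656, 0.755, -0.0]
force: [-0.4, -0.1, -3.3]
grip_width: 0.126
grip_force: 39.4
time_s: 18.4
eef_pos: [530.2, -427.9, 152.2]
ee_rot: [-0.002, 0.667, 0.745, 0.0]
force: [0.9, 0.9, -1.8]
grip_width: 0.129
grip_force: 39.4
```

```bash
python3 -m handwheel '[[[0.9,0,0,-0.8,0],[0.9,0,0,-0.8,0],[0.9,0,0,-0.6,0],[0.9,0,0,-0.3,0],[0.9,0,0,-0.08,0],[0.9,0,0,0,0],[0.9,0,0,0,0]]]';python3 -m handwheel '[[[0.9,0,0,-0.05,0],[0.9,0,0,0,0]]]'|grep -E "pos|^force"; 
```

```text
time_s: 19.1
eef_pos: [531.8, -428.6, 27.5]
ee_rot: [0.001, 0.666, 0.746, -0.0]
force: [0.4, 0.8, -3.2]
grip_width: 0.123
grip_force: 39.4
eef_pos: [531.1, -428.3, 23.6]
force: [0.1, 1.6, -1.9]
```

```bash
python3 -m handwheel '[[[0.9,0,0,-0.06,0],[0.9,0,0,0,0],[0.9,0,0,0,0]]]'|grep -E "pos|^force"; python3 -m handwheel '[[[0.9,0,0,-0.05,0],[0.9,0,0,0,0],[0.9,0,0,0,0]]]'|grep -E "pos|^force"
```

```text
eef_pos: [531.0, -428.1, 20.0]
force: [0.2, 0.2, -3.6]
eef_pos: [531.2, -428.3, 17.9]
force: [-0.4, -0.4, -0.3]
```

```bash
python3 -m handwheel '[[[0.06,0,0,0,0],[0.06,0,0,0,0],[0.06,0,0,0,0],[0.06,0,0,0,0],[0.06,0,0,0.4,0],[0.06,0,0,0.9,0],[0.06,0,0,0.9,0],[0.06,0,0,0.5,0]]]' |grep -E "wid|pos"; python3 -m handwheel '[[[0.06,0.1,0.93,0,0.1],[0.06,0.1,0.93,0,0.1],[0.06,0.11,0.94,0,0],[0.06,0.11,0.94,0,0],[0.06,0.11,0.94,0,0],[0.06,0.11,0.94,0,0],[0.06,0.11,0.93,0,0],[0.06,0.11,0.93,0,0],[0.06,0,0,0,0],[0.06,0,0,0,0]]]'
```

```text
eef_pos: [531.7, -428.8, 157.0]
grip_width: 0.472
time_s: 21.7
eef_pos: [574.1, -53.5, 152.7]
ee_rot: [0.0, 0.655, 0.755, -0.0]
force: [-0.6, 0.8, 0.4]
grip_width: 0.471
grip_force: 0.0
```

```bash
python3 -m handwheel '[[[0.06,0,0,-0.7,0],[0.06,0,0,-0.6,0],[0.06,0,0,-0.4,0],[0.06,0,0,-0.23,0],[0.06,0,0,0,0],[0.06,0,0,0,0]]]';  python3 -m handwheel '[[[0.9,0,0,0,0],[0.9,0,0,0,0],[0.9,0,0,0,0],[0.9,0,0,0,0],[0.9,0,0,0,0],[0.9,0,0,0,0]]]' 40; python3 -m handwheel '[[[0.9,0,0,0.2,0],[0.9,0,0,0.5,0],[0.9,0,0,0.7,0],[0.9,0,0,0.6,0],[0.9,0,0,0,0],[0.9,0,0,0,0]]]'
```

```text
time_s: 22.3
eef_pos: [574.5, -54.9, 57.0]
ee_rot: [0.001, 0.656, 0.754, 0.0]
force: [0.9, -0.2, 0.9]
grip_width: 0.472
grip_force: 0.0
time_s: 22.9
eef_pos: [574.4, -54.4, 57.1]
ee_rot: [0.001, 0.656, 0.755, 0.0]
force: [-2.3, -0.5, 5.8]
grip_width: 0.123
grip_force: 40.5
time_s: 23.5
eef_pos: [573.8, -54.0, 156.1]
ee_rot: [0.0, 0.656, 0.755, 0.0]
force: [-0.9, -0.2, -2.6]
grip_width: 0.124
grip_force: 39.4
```

```bash
python3 -m handwheel '[[[0.9,-0.06,-0.4,0,-0.1],[0.9,-0.13,-0.8,0,-0.1],[0.9,-0.14,-0.9,0,0],[0.9,-0.14,-0.9,0,0],[0.9,-0.14,-0.9,0,0],[0.9,-0.14,-0.9,0,0],[0.9,-0.14,-0.9,0,0],[0.9,-0.11,-0.56,0,0],[0.9,0,0,0,0],[0.9,0,0,0,0]]]'|grep pos; python3 -m handwheel '[[[0.9,0,0,-0.8,0],[0.9,0,0,-0.8,0],[0.9,0,0,-0.6,0],[0.9,0,0,-0.3,0],[0.9,0,0,-0.12,0],[0.9,0,0,-0.04,0],[0.9,0,0,0,0],[0.9,0,0,0,0]]]'
```

```text
eef_pos: [523.4, -366.7, 154.3]
time_s: 25.3
eef_pos: [524.6, -367.5, 24.5]
ee_rot: [0.001, 0.667, 0.746, -0.0]
force: [-1.3, -0.2, -1.6]
grip_width: 0.129
grip_force: 39.4
```

```bash
python3 -m handwheel '[[[0.9,0,0,-0.06,0],[0.9,0,0,-0.04,0],[0.9,0,0,0,0],[0.9,0,0,0,0]]]'|grep -E "pos|^force"; python3 -m handwheel '[[[0.06,0,0,0,0],[0.06,0,0,0,0],[0.06,0,0,0,0],[0.06,0,0,0,0],[0.06,0,0,0.4,0],[0.06,0,0,0.9,0],[0.06,0,0,0.9,0],[0.06,0,0,0.5,0]]]' |grep -E "wid|pos"; python3 -m handwheel '[[[0.06,0.1,0.8,0,0.1],[0.06,0.1,0.88,0,0.1],[0.06,0.11,0.9,0,0],[0.06,0.11,0.9,0,0],[0.06,0.11,0.9,0,0],[0.06,0.11,0.9,0,0],[0.06,0.11,0.9,0,0],[0.06,0.11,0.88,0,0],[0.06,0,0,0,0],[0.06,0,0,0,0]]]'
```

```text
eef_pos: [524.2, -367.5, 19.1]
force: [-2.0, 1.4, 5.2]
eef_pos: [524.8, -367.8, 157.2]
grip_width: 0.468
time_s: 27.5
eef_pos: [567.0, -13.5, 153.1]
ee_rot: [0.0, 0.655, 0.755, -0.0]
force: [0.0, -0.3, 0.2]
grip_width: 0.47
grip_force: 0.0
```

Well 2 target (568,-14.3).

```bash
python3 -m handwheel '[[[0.06,0.02,-0.01,-0.7,0],[0.06,0,0,-0.6,0],[0.06,0,0,-0.4,0],[0.06,0,0,-0.23,0],[0.06,0,0,0,0],[0.06,0,0,0,0]]]'|grep -E "pos|^force";  python3 -m handwheel '[[[0.9,0,0,0,0],[0.9,0,0,0,0],[0.9,0,0,0,0],[0.9,0,0,0,0],[0.9,0,0,0,0],[0.9,0,0,0,0]]]' 40|grep -E "pos|wid"; python3 -m handwheel '[[[0.9,0,0,0.2,0],[0.9,0,0,0.5,0],[0.9,0,0,0.7,0],[0.9,0,0,0.6,0],[0.9,0,0,0,0],[0.9,0,0,0,0]]]'
```

```text
eef_pos: [568.6, -15.3, 57.5]
force: [0.3, 0.6, 0.2]
eef_pos: [568.4, -14.8, 57.4]
grip_width: 0.123
time_s: 29.3
eef_pos: [567.8, -14.5, 156.6]
ee_rot: [0.0, 0.656, 0.755, 0.0]
force: [0.2, -0.6, -2.4]
grip_width: 0.126
grip_force: 41.9
```

```bash
python3 -m handwheel '[[[0.9,-0.06,-0.4,0,-0.1],[0.9,-0.13,-0.8,0,-0.1],[0.9,-0.14,-0.85,0,0],[0.9,-0.14,-0.85,0,0],[0.9,-0.14,-0.85,0,0],[0.9,-0.14,-0.85,0,0],[0.9,-0.14,-0.8,0,0],[0.9,-0.11,-0.42,0,0],[0.9,0,0,0,0],[0.9,0,0,0,0]]]'|grep pos; python3 -m handwheel '[[[0.9,0,0,-0.8,0],[0.9,0,0,-0.8,0],[0.9,0,0,-0.6,0],[0.9,0,0,-0.3,0],[0.9,0,0,-0.12,0],[0.9,0,0,-0.04,0],[0.9,0,0,0,0],[0.9,0,0,0,0]]]'|grep -E "pos|^force";python3 -m handwheel '[[[0.9,0,0,-0.06,0],[0.9,0,0,-0.04,0],[0.9,0,0,0,0],[0.9,0,0,0,0]]]'|grep -E "pos|^force"
```

```text
eef_pos: [517.5, -305.1, 155.1]
eef_pos: [518.5, -305.8, 24.6]
force: [0.5, -0.0, -2.9]
eef_pos: [518.0, -305.9, 19.5]
force: [-4.0, 0.8, 5.0]
```

```bash
python3 -m handwheel '[[[0.06,0,0,0,0],[0.06,0,0,0,0],[0.06,0,0,0,0],[0.06,0,0,0,0],[0.06,0,0,0.4,0],[0.06,0,0,0.9,0],[0.06,0,0,0.9,0],[0.06,0,0,0.9,0]]]' |grep -E "wid|pos"; python3 - <<'E'
from h import *
d=cap('side','d12.png')
for n,p in dict(A=(215,157),B=(255,150),C=(250,174),D=(206,201),spool=(186,182),pinkA=(222,238),pinkB=(132,178),pl=(168,155)).items(): print(n,ray(d,*p,34).round())
E
```

```text
eef_pos: [517.8, -305.4, 175.4]
grip_width: 0.468
A [459. 355.  34.]
B [581. 327.  34.]
C [516. 235.  34.]
D [363. 194.  34.]
spool [343. 291.  34.]
pinkA [348.  56.  34.]
pinkB [215. 381.  34.]
pl [339. 432.  34.]
```

```bash
python3 -m handwheel '[[[0.06,0,0.5,0.4,-0.1],[0.06,0,0.8,0.3,-0.2],[0.06,0,0.9,0.2,-0.2],[0.06,0,0.95,0.1,-0.2],[0.06,0,0.95,0.1,-0.1],[0.06,0,0.95,0.1,0],[0.06,-0.1,0.95,0.1,0],[0.06,-0.1,0.95,0.1,0],[0.06,-0.2,0.95,0.1,0],[0.06,-0.2,0.9,0.1,0]]]' |grep pos;python3 -m handwheel '[[[0.06,-0.2,0.9,0.1,0],[0.06,-0.2,0.9,0.1,0],[0.06,-0.1,0.9,0.1,0],[0.06,-0.06,0.9,0.2,0],[0.06,0,0.3,0,0],[0.06,0,0,0,0],[0.06,0,0,0,0],[0.06,0,0,0,0]]]'; python3 - <<'E'
from h import *
w=cap('wrist','w13.png')
hsv=cv2.cvtColor(w['img'],cv2.COLOR_BGR2HSV)
m=((hsv[...,1]<60)&(hsv[...,2]>115)).astype(np.uint8)*255
n,l,st,ce=cv2.connectedComponentsWithStats(m)
for i in range(1,n):
    if st[i,4]>150: print(st[i],ce[i].round(),ray(w,*ce[i],34).round()[:2])
p=np.where((hsv[...,0]>160)&(hsv[...,1]>80),255,0).astype(np.uint8)
n,l,st,ce=cv2.connectedComponentsWithStats(p)
for i in range(1,n):
    if st[i,4]>150: print('pink/red',st[i],ray(w,*ce[i],20).round()[:2])
E
```

```text
eef_pos: [487.3, 136.4, 253.7]
time_s: 34.15
eef_pos: [460.4, 328.0, 278.4]
ee_rot: [0.0, 0.708, 0.707, -0.0]
force: [0.3, -0.1, 0.5]
grip_width: 0.469
grip_force: 0.0
[    0     0   171   348 28342] [ 51. 165.] [150. 326.]
[182   0  28  16 407] [195.   7.] [360. 511.]
[ 222    0  212   16 2345] [301.   6.] [483. 512.]
[ 467    0   93  163 3527] [532.  54.] [762. 461.]
[376  25  33  37 895] [393.  43.] [594. 473.]
[186  73  15  19 230] [193.  82.] [350. 430.]
[ 252  118   65   28 1699] [284. 132.] [463. 369.]
[ 344  129   67   43 1589] [377. 151.] [586. 345.]
[ 174  155   51   49 1867] [199. 179.] [347. 306.]
[518 175  42  87 331] [538. 221.] [825. 245.]
[  474   197    86   213 10478] [526. 316.] [847.  84.]
[ 287  228   60   36 1216] [317. 246.] [511. 206.]
[ 190  233   58   29 1191] [219. 245.] [368. 208.]
[   3  292   81   77 1725] [ 51. 324.] [90. 68.]
[ 267  352   69   22 1006] [301. 362.] [492.  -9.]
[382 366  22  54 699] [394. 393.] [655. -77.]
pink/red [171  15  44  61 492] [352. 459.]
pink/red [  57   90   79   48 2236] [214. 392.]
```

```bash
python3 - <<'E'
import cv2
i=cv2.imread('pics/w13.png')[100:290,180:420];cv2.imwrite('pics/c13.png',cv2.resize(i,(720,570),interpolation=cv2.INTER_CUBIC))
E
```

```text
(no output)
```

View pics/c13.png

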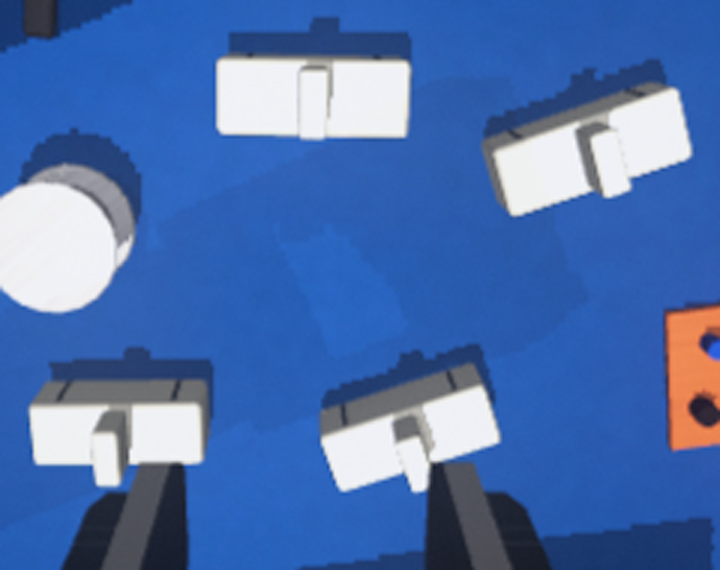

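```bash
cat > sp.py <<'E'
from h import *
def pose(w,corn,crop=None):
    P=np.array([ray(w,*p,34)[:2] for p in corn]); e=(P[1]-P[0])+(P[2]-P[3]); f=(P[0]-P[3])+(P[1]-P[2])
    return P.mean(0).round(1),'yaw',np.degrees(np.arctan2(e[1],e[0])).round(1),np.degrees(np.arctan2(-f[0],f[1])).round(1),'size',[np.linalg.norm(P[i]-P[i-1]).round(1) for i in range(4)]
E
python3 - <<'E'
from sp import *
w=cap('wrist')
C=dict(A=[(217,59),(411,59),(408,137),(217,134)],B=[(497,150),(676,86),(692,155),(514,216)],C=[(322,432),(489,383),(499,440),(344,490)],D=[(31,403),(211,403),(204,463),(33,465)])
G=dict(A=(313,103),B=(610,163),C=(413,462),D=(106,457))
for k in C: print(k,*pose(w,[(x/3+180,y/3+100) for x,y in C[k]]),'grip60',ray(w,G[k][0]/3+180,G[k][1]/3+100,60).round(1))
E
```

```text
A [463.6 368.5] yaw -0.5 -1.0 size [np.float64(31.9), np.float64(83.1), np.float64(33.2), np.float64(83.9)] grip60 [463.3 368.9  60. ]
B [587.6 344.6] yaw 19.8 18.8 size [np.float64(31.2), np.float64(80.5), np.float64(31.6), np.float64(81.6)] grip60 [586.8 344.2  60. ]
C [512.3 206.5] yaw 18.8 16.0 size [np.float64(33.6), np.float64(83.8), np.float64(30.8), np.float64(80.1)] grip60 [509.6 206.2  60. ]
D [369.5 208.3] yaw 0.3 -5.8 size [np.float64(33.3), np.float64(86.7), np.float64(32.4), np.float64(84.3)] grip60 [368. 209.  60.]
```

```bash
python3 -m handwheel '[[[0.06,0.06,0.4,-0.6,-0.1],[0.06,0,0.41,-0.8,0],[0.06,0,0,-1,0],[0.06,0,0,-1,0],[0.06,0,0,-1,0],[0.06,0,0,-0.6,0],[0.06,0,0,-0.2,0],[0.06,0,0,-0.1,0],[0.06,0,0,0,0],[0.06,0,0,0,0]]]';  python3 -m handwheel '[[[0.9,0,0,0,0],[0.9,0,0,0,0],[0.9,0,0,0,0],[0.9,0,0,0,0],[0.9,0,0,0,0],[0.9,0,0,0,0]]]' 40
```

```text
time_s: 35.25
eef_pos: [464.0, 370.3, 15.4]
ee_rot: [0.0, 0.712, 0.702, 0.001]
force: [-0.3, -0.7, 0.4]
grip_width: 0.47
grip_force: 0.0
time_s: 35.85
eef_pos: [463.3, 370.1, 14.6]
ee_rot: [0.0, 0.712, 0.702, 0.001]
force: [-1.7, -1.5, 6.9]
grip_width: 0.124
grip_force: 39.9
```

```bash
python3 -m handwheel '[[[0.9,0,0,0.3,0],[0.9,0,0,0.8,0],[0.9,0,0,0.9,0],[0.9,0,0,0.8,0],[0.9,0.1,-0.4,0,0.1],[0.9,0.2,-0.85,0,0.25],[0.9,0.23,-0.93,0,0.25],[0.9,0.23,-0.93,0,0.25],[0.9,0.23,-0.93,0,0.25],[0.9,0.23,-0.93,0,0]]]'|grep pos;  python3 -m handwheel '[[[0.9,0.25,-0.93,0,0],[0.9,0.25,-0.93,0,0],[0.9,0.25,-0.93,0,0],[0.9,0.25,-0.93,0,0],[0.9,0.23,-0.5,0,0],[0.9,0.08,-0.06,0,0],[0.9,0,0,0,0],[0.9,0,0,0,0],[0.9,0,0,0,0]]]'
```

```text
eef_pos: [523.9, 119.6, 153.5]
time_s: 37.75
eef_pos: [589.2, -91.3, 153.7]
ee_rot: [-0.0, 0.655, 0.755, -0.0]
force: [1.1, -0.3, -2.9]
grip_width: 0.126
grip_force: 39.5
```

```bash
python3 -m handwheel '[[[0.9,-0.18,-0.02,-0.4,0],[0.9,0,0,-0.6,0],[0.9,0,0,-0.3,0],[0.9,0,0,-0.18,0],[0.9,0,0,0,0],[0.9,0,0,0,0],[0.9,0,0,0,0]]]'|grep -E "pos|^force";  python3 -m handwheel '[[[0.9,0,0,-0.1,0],[0.9,0,0,0,0],[0.9,0,0,0,0]]]'|grep -E "pos|^force"; python3 -m handwheel '[[[0.9,0,0,-0.08,0],[0.9,0,0,0,0],[0.9,0,0,0,0]]]'|grep -E "pos|^force"
```

```text
eef_pos: [581.1, -93.6, 80.7]
force: [0.2, -1.0, -2.7]
eef_pos: [580.4, -93.6, 74.5]
force: [0.3, 0.1, -3.4]
eef_pos: [580.4, -93.6, 70.4]
force: [0.5, 0.9, -3.2]
```

```bash
python3 -m handwheel '[[[0.9,0,0.02,-0.06,0],[0.9,0,0,-0.06,0],[0.9,0,0,0,0],[0.9,0,0,0,0]]]'|grep -E "pos|^force";  python3 -m handwheel '[[[0.9,0,0,-0.08,0],[0.9,0,0,0,0],[0.9,0,0,0,0]]]'|grep -E "pos|^force"; python3 -m handwheel '[[[0.9,0,0,-0.08,0],[0.9,0,0,0,0],[0.9,0,0,0,0]]]'|grep -E "pos|^force"
```

```text
eef_pos: [580.5, -92.6, 64.5]
force: [0.2, -0.6, -2.7]
eef_pos: [580.4, -92.6, 60.5]
force: [0.1, -0.8, -3.0]
eef_pos: [580.6, -92.7, 56.6]
force: [0.1, -1.2, -1.2]
```

```bash
python3 -m handwheel '[[[0.06,0,0,0,0],[0.06,0,0,0,0],[0.06,0,0,0,0],[0.06,0,0,0,0],[0.06,0,0,0.4,0],[0.06,0,0,0.9,0],[0.06,0,0,0.9,0],[0.06,0,0,0.5,0]]]' |grep -E "wid|pos"; cat > chk.py <<'E'
from h import *
def comps(img):
    hsv=cv2.cvtColor(img,cv2.COLOR_BGR2HSV); m=((hsv[...,1]<60)&(hsv[...,2]>100)).astype(np.uint8)*255; m[:130]=0;m[260:]=0;m[:,:150]=0;m[:,290:]=0
    n,l,st,ce=cv2.connectedComponentsWithStats(m); return [(ce[i].round(1).tolist(),int(st[i,4])) for i in range(1,n) if st[i,4]>80]
if __name__=='__main__':
    print(comps(cv2.imread('pics/d12.png'))); print(comps(cv2.imread('pics/d9.png'))); print(comps(cap('side')['img']))
E
python3 chk.py; ls pics
```

```text
eef_pos: [581.3, -92.9, 195.6]
grip_width: 0.469
[([180.6, 136.6], 684), ([273.5, 137.4], 559), ([252.8, 152.1], 325), ([214.6, 158.0], 445), ([185.5, 181.3], 434), ([252.7, 184.7], 474), ([274.0, 215.1], 1824), ([205.7, 201.1], 533)]
[([207.0, 180.4], 3756), ([258.7, 140.5], 782), ([244.0, 161.2], 138), ([154.1, 174.6], 186)]
[([176.5, 137.1], 808), ([253.9, 150.2], 400), ([185.5, 181.3], 444), ([252.7, 184.6], 469), ([273.9, 215.6], 1865), ([205.7, 201.2], 531)]
all0.png
c13.png
c3.png
c4.png
c5.png
c6.png
c7.png
c8.png
d0.png
d12.png
d9.png
s0.png
s9.png
w0.png
w1.png
w10.png
w11.png
w11m.png
w13.png
w2.png
w3.png
w7.png
w9.png
```

```bash
python3 -m handwheel '[[[0.06,0,0.5,0,0.2],[0.06,0.02,0.95,0,0.2],[0.06,0.02,0.95,0,0.2],[0.06,0.02,0.95,0,0.2],[0.06,0.02,0.95,0,0.2],[0.06,0.02,0.95,0,0.2],[0.06,0.02,0.95,0,0.21],[0.06,0,0.95,0,0],[0.06,0,0.95,0,0],[0.06,0,0.65,0,0]]]'|grep pos;  python3 -m handwheel '[[[0.06,0,0,-0.9,0],[0.06,0,0,-0.9,0],[0.06,0,0,-0.9,0],[0.06,0,0,0,0],[0.06,0,0,0,0]]]'; python3 - <<'E'
from h import *
w=cap('wrist','w15.png')
g=cv2.cvtColor(w['img'],cv2.COLOR_BGR2GRAY);p=proj(w,[587.2,344.4,60]);print(p,proj(w,[587.2,344.4,34]))
hsv=cv2.cvtColor(w['img'],cv2.COLOR_BGR2HSV); m=((hsv[...,1]<50)&(hsv[...,2]>215)).astype(np.uint8)*255
n,l,st,ce=cv2.connectedComponentsWithStats(m)
for i in range(1,n):
    if st[i,4]>200: print(st[i],cv2.minAreaRect(np.argwhere(l==i)[:,::-1].astype(np.float32)))
E
```

```text
eef_pos: [585.7, 347.9, 191.1]
time_s: 42.4
eef_pos: [586.9, 345.0, 57.7]
ee_rot: [0.0, 0.579, 0.816, 0.0]
force: [0.9, 0.5, 0.9]
grip_width: 0.471
grip_force: 0.0
[282.32073076 242.79419236] [282.22284144 226.46242874]
[ 522    0   38   55 1480] ((540.5, 27.0), (54.0, 37.0), 90.0)
[ 220  204  124   59 5329] ((281.5, 233.0), (58.0, 123.0), 90.0)
[ 510  229   50   81 1058] ((540.3845825195312, 272.9230651855469), (18.859806060791016, 93.74432373046875), 33.690067291259766)
[ 77 334  26  19 272] ((89.87309265136719, 342.7233581542969), (17.241783142089844, 25.29270362854004), 85.91438293457031)
```

```bash
python3 -m handwheel '[[[0.06,0,-0.02,-0.5,0],[0.06,0,0,-0.25,0],[0.06,0,0,-0.1,0],[0.06,0,0,0,0],[0.06,0,0,0,0]]]'|grep -E "pos|^force";  python3 -m handwheel '[[[0.9,0,0,0,0],[0.9,0,0,0,0],[0.9,0,0,0,0],[0.9,0,0,0,0],[0.9,0,0,0,0],[0.9,0,0,0,0]]]' 40; python3 -m handwheel '[[[0.9,0,0,0.3,0],[0.9,0,0,0.8,0],[0.9,0,0,0.9,0],[0.9,0,0,0.8,0],[0.9,0,-0.4,0,-0.1],[0.9,0,-0.85,0,-0.2],[0.9,-0.02,-0.93,0,-0.3],[0.9,-0.02,-0.93,0,-0.3],[0.9,-0.02,-0.93,0,-0.3],[0.9,-0.02,-0.93,0,-0.21]]]'|grep pos; python3 -m handwheel '[[[0.9,-0.02,-0.93,0,0],[0.9,-0.02,-0.93,0,0],[0.9,-0.02,-0.8,0,0],[0.9,-0.02,-0.3,0,0],[0.9,0,0,0,0],[0.9,0,0,0,0],[0.9,0,0,0,0]]]'
```

```text
eef_pos: [587.1, 344.2, 15.4]
force: [-0.3, -0.7, 0.2]
time_s: 43.55
eef_pos: [587.0, 344.1, 14.9]
ee_rot: [0.0, 0.579, 0.816, 0.001]
force: [-0.7, 0.0, 5.6]
grip_width: 0.128
grip_force: 41.0
eef_pos: [581.9, 93.6, 154.6]
time_s: 45.25
eef_pos: [578.5, -51.1, 154.2]
ee_rot: [-0.0, 0.655, 0.755, 0.0]
force: [-0.3, 0.3, -2.1]
grip_width: 0.126
grip_force: 40.1
```

```bash
python3 -m handwheel '[[[0.9,-0.08,-0.055,-0.4,0],[0.9,0,0,-0.6,0],[0.9,0,0,-0.3,0],[0.9,0,0,-0.24,0],[0.9,0,0,0,0],[0.9,0,0,0,0],[0.9,0,0,0,0]]]'|grep -E "pos|^force";  python3 -m handwheel '[[[0.9,0,0,-0.08,0],[0.9,0,0,0,0],[0.9,0,0,0,0]]]'|grep -E "pos|^force"; python3 -m handwheel '[[[0.9,0,0,-0.08,0],[0.9,0,0,0,0],[0.9,0,0,0,0]]]'|grep -E "pos|^force"
```

```text
eef_pos: [575.1, -55.3, 78.2]
force: [-0.2, -0.4, -2.6]
eef_pos: [574.5, -55.4, 73.2]
force: [-0.2, -0.4, -1.5]
eef_pos: [574.4, -55.3, 68.9]
force: [-0.3, 0.2, -1.5]
```

```bash
python3 -m handwheel '[[[0.9,0,0.025,-0.06,0],[0.9,0,0,-0.06,0],[0.9,0,0,0,0],[0.9,0,0,0,0]]]'|grep -E "pos|^force";  python3 -m handwheel '[[[0.9,0,0,-0.09,0],[0.9,0,0,0,0],[0.9,0,0,0,0]]]'|grep -E "pos|^force"; python3 -m handwheel '[[[0.9,0,0,-0.05,0],[0.9,0,0,0,0],[0.9,0,0,0,0]]]'|grep -E "pos|^force"
```

```text
eef_pos: [574.5, -54.1, 63.0]
force: [0.9, 0.2, -1.8]
eef_pos: [574.4, -54.1, 58.4]
force: [-0.2, -0.0, -1.8]
eef_pos: [574.9, -54.3, 56.9]
force: [-2.1, 0.7, 5.5]
```

```bash
python3 -m handwheel '[[[0.06,0,0,0,0],[0.06,0,0,0,0],[0.06,0,0,0,0],[0.06,0,0,0,0],[0.06,0,0,0.4,0],[0.06,0,0,0.9,0],[0.06,0,0,0.9,0],[0.06,0,0,0.5,0]]]' |grep -E "wid|pos"; python3 -m handwheel '[[[0.06,-0.1,0.5,0,0.2],[0.06,-0.2,0.9,0,0.2],[0.06,-0.22,0.93,0,0.2],[0.06,-0.22,0.93,0,0.2],[0.06,-0.22,0.93,0,0.2],[0.06,-0.22,0.93,-0.2,0.1],[0.06,-0.12,0.08,-0.4,0],[0.06,0,0,0,0],[0.06,0,0,0,0],[0.06,0,0,0,0]]]'; python3 - <<'E'
from h import *
w=cap('wrist','w16.png')
for z in(34,60): print(proj(w,[510.5,206.3,z]))
hsv=cv2.cvtColor(w['img'],cv2.COLOR_BGR2HSV); m=((hsv[...,1]<60)&(hsv[...,2]>150)).astype(np.uint8)*255
n,l,st,ce=cv2.connectedComponentsWithStats(m)
for i in range(1,n):
    if st[i,4]>300:
        q=cv2.approxPolyDP(cv2.findContours((l==i).astype(np.uint8),0,2)[0][0],4,True)[:,0].tolist()
        print(st[i],q if len(q)<14 else '')
E
python3 chk.py | tail -1
```

```text
eef_pos: [575.4, -54.3, 194.9]
grip_width: 0.472
time_s: 49.35
eef_pos: [510.5, 205.0, 162.1]
ee_rot: [0.001, 0.597, 0.802, 0.001]
force: [-0.0, -0.4, 0.3]
grip_width: 0.467
grip_force: 0.0
[282.1918993  184.66093133]
[282.28559384 191.92690881]
[  87    0   87   65 3935] [[89, 0], [92, 33], [111, 54], [155, 64], [173, 50], [140, 56], [151, 48], [159, 30], [153, 0]]
[  93  112   92   56 2756] [[97, 112], [95, 145], [129, 160], [134, 132], [126, 127], [137, 125], [146, 129], [139, 157], [179, 166], [183, 136]]
[ 239  168   85   40 2643] [[323, 169], [240, 172], [242, 201], [275, 201], [280, 207], [288, 206], [289, 200], [320, 199]]
[ 465  261   95  148 8504] [[509, 261], [465, 338], [551, 408], [559, 398], [559, 285], [554, 291]]
[ 227  337  109   37 2844] [[227, 341], [231, 367], [285, 373], [333, 366], [334, 349], [240, 337]]
[155 366  27  54 951] [[181, 366], [173, 368], [157, 390], [155, 419], [164, 418], [180, 403]]
[383 366  24  50 734] [[383, 366], [384, 404], [396, 415], [406, 390], [391, 368]]
[([176.5, 137.2], 798), ([184.6, 176.0], 254), ([252.7, 184.7], 472), ([274.1, 215.2], 1831), ([187.4, 189.2], 156), ([205.7, 201.2], 544)]
```

```bash
python3 - <<'E'
from sp import *
w=cap('wrist')
print(*pose(w,[(240,172),(323,169),(320,199),(242,201)]),ray(w,284,192.5,60))
print('D',*pose(w,[(97,112),(183,136),(179,166),(95,145)]))
E
```

```text
[509.6 205.3] yaw 18.5 15.8 size [np.float64(29.8), np.float64(81.2), np.float64(30.7), np.float64(78.7)] [511.97670557 206.34771082  60.        ]
D [367.7 209.1] yaw 1.6 3.2 size [np.float64(31.1), np.float64(80.1), np.float64(29.5), np.float64(80.5)]
```

```bash
python3 -m handwheel '[[[0.06,0,0.02,-0.9,0.13],[0.06,0,0,-0.9,0],[0.06,0,0,-0.6,0],[0.06,0,0,-0.4,0],[0.06,0,0,-0.1,0],[0.06,0,0,0,0],[0.06,0,0,0,0]]]'|grep -E "pos|^force";  python3 -m handwheel '[[[0.9,0,0,0,0],[0.9,0,0,0,0],[0.9,0,0,0,0],[0.9,0,0,0,0],[0.9,0,0,0,0],[0.9,0,0,0,0]]]' 40
```

```text
eef_pos: [510.4, 206.9, 17.4]
force: [-0.6, 0.4, 0.5]
time_s: 50.8
eef_pos: [510.2, 207.0, 17.2]
ee_rot: [0.001, 0.589, 0.808, 0.001]
force: [-1.1, -0.6, 6.8]
grip_width: 0.127
grip_force: 39.9
```

```bash
python3 -m handwheel '[[[0.9,0,0,0.3,0],[0.9,0,0,0.8,0],[0.9,0,0,0.9,0],[0.9,0,0,0.8,0],[0.9,0.1,-0.4,0,-0.2],[0.9,0.2,-0.8,0,-0.3],[0.9,0.24,-0.9,0,-0.3],[0.9,0.24,-0.9,0,-0.22],[0.9,0.24,-0.9,0,-0.2],[0.9,0.16,-0.5,0,0]]]'|grep pos; python3 -m handwheel '[[[0.9,0,0,-0.2,0],[0.9,0,0,-0.5,0],[0.9,0,0,-0.3,0],[0.9,0,0,-0.3,0],[0.9,0,0,0,0],[0.9,0,0,0,0],[0.9,0,0,0,0]]]'
```

```text
eef_pos: [568.7, -16.3, 155.9]
time_s: 52.5
eef_pos: [568.9, -12.9, 92.0]
ee_rot: [0.001, 0.655, 0.755, 0.0]
force: [0.5, 0.8, -0.7]
grip_width: 0.123
grip_force: 39.3
```

```bash
python3 -m handwheel '[[[0.9,0,0,-0.26,0],[0.9,0,0,0,0],[0.9,0,0,0,0],[0.9,0,0,0,0]]]'|grep -E "pos|^force";  python3 -m handwheel '[[[0.9,0,0,-0.08,0],[0.9,0,0,0,0],[0.9,0,0,0,0]]]'|grep -E "pos|^force"; python3 -m handwheel '[[[0.9,0,0,-0.08,0],[0.9,0,0,0,0],[0.9,0,0,0,0]]]'|grep -E "pos|^force"
```

```text
eef_pos: [568.6, -13.1, 78.3]
force: [-0.5, -0.6, -2.3]
eef_pos: [568.5, -13.1, 74.0]
force: [0.2, -0.3, -1.1]
eef_pos: [568.5, -13.1, 70.0]
force: [-1.3, -0.5, -2.0]
```

```bash
python3 -m handwheel '[[[0.9,0.01,0,-0.06,0],[0.9,0,0,-0.06,0],[0.9,0,0,0,0],[0.9,0,0,0,0]]]'|grep -E "pos|^force";  python3 -m handwheel '[[[0.9,0,0,-0.08,0],[0.9,0,0,0,0],[0.9,0,0,0,0]]]'|grep -E "pos|^force"; python3 -m handwheel '[[[0.9,0,0,-0.04,0],[0.9,0,0,0,0],[0.9,0,0,0,0]]]'|grep -E "pos|^force"
```

```text
eef_pos: [568.9, -13.1, 64.0]
force: [-1.4, 0.7, -1.8]
eef_pos: [568.9, -13.1, 60.0]
force: [0.2, -0.1, -1.0]
eef_pos: [569.2, -13.2, 59.1]
force: [-4.5, 0.1, 7.1]
```

```bash
python3 -m handwheel '[[[0.06,0,0,0,0],[0.06,0,0,0,0],[0.06,0,0,0,0],[0.06,0,0,0,0],[0.06,0,0,0.4,0],[0.06,0,0,0.9,0],[0.06,0,0,0.9,0],[0.06,0,0,0.5,0]]]' |grep -E "wid|pos"; python3 -m handwheel '[[[0.06,-0.3,0.4,0,-0.2],[0.06,-0.6,0.65,0,-0.2],[0.06,-0.65,0.7,0,-0.2],[0.06,-0.65,0.7,0,-0.2],[0.06,-0.65,0.7,-0.1,-0.08],[0.06,-0.65,0.7,-0.1,0],[0.06,-0.52,0.6,-0.4,0],[0.06,0,0,0,0],[0.06,0,0,0,0],[0.06,0,0,0,0]]]'; python3 - <<'E'
from h import *
w=cap('wrist','w17.png')
for z in(34,60): print(proj(w,[368,209,z]))
hsv=cv2.cvtColor(w['img'],cv2.COLOR_BGR2HSV); m=((hsv[...,1]<60)&(hsv[...,2]>150)).astype(np.uint8)*255
n,l,st,ce=cv2.connectedComponentsWithStats(m)
for i in range(1,n):
    if st[i,4]>300:
        q=cv2.approxPolyDP(cv2.findContours((l==i).astype(np.uint8),0,2)[0][0],3,True)[:,0].tolist()
        print(st[i],q if len(q)<16 else '')
E
python3 chk.py | tail -1
```

```text
eef_pos: [569.9, -13.3, 196.9]
grip_width: 0.47
time_s: 56.3
eef_pos: [369.0, 208.9, 163.6]
ee_rot: [0.0, 0.701, 0.713, 0.0]
force: [0.5, -0.6, -0.0]
grip_width: 0.473
grip_force: 0.0
[280.96145991 185.35566453]
[280.94428799 192.62209152]
[    0     0   131   351 31222] [[0, 0], [0, 249], [28, 259], [42, 269], [42, 275], [53, 280], [76, 311], [84, 350], [129, 314], [81, 3]]
[ 225   43   68   74 3879] [[254, 43], [240, 48], [231, 57], [225, 70], [225, 86], [240, 110], [261, 116], [283, 104], [292, 78], [285, 58], [276, 48]]
[ 238  170   85   38 2646] [[238, 172], [240, 200], [273, 201], [275, 207], [285, 207], [287, 201], [321, 198], [319, 170]]
[   0  292   80  128 1834] [[50, 292], [49, 302], [65, 328], [66, 342], [50, 357], [42, 374], [0, 406], [0, 419], [78, 354], [73, 322]]
[ 473  335   87   78 3170] [[557, 412], [559, 335], [473, 344], [506, 372], [526, 370], [525, 387], [531, 392], [535, 372], [542, 368], [538, 398], [550, 407], [558, 382], [554, 408]]
[ 382  366   49   54 1270] [[383, 366], [384, 404], [401, 419], [430, 419], [392, 369]]
[([159.6, 139.6], 361), ([194.8, 136.1], 160), ([184.5, 175.9], 249), ([274.1, 215.2], 1828), ([187.4, 189.6], 120), ([205.8, 201.2], 545)]
```

```bash
python3 -m handwheel '[[[0.06,-0.02,-0.02,-0.9,0.13],[0.06,0,0,-0.9,0],[0.06,0,0,-0.6,0],[0.06,0,0,-0.4,0],[0.06,0,0,-0.13,0],[0.06,0,0,0,0],[0.06,0,0,0,0]]]'|grep -E "pos|^force";  python3 -m handwheel '[[[0.9,0,0,0,0],[0.9,0,0,0,0],[0.9,0,0,0,0],[0.9,0,0,0,0],[0.9,0,0,0,0],[0.9,0,0,0,0]]]' 40
```

```text
eef_pos: [367.9, 208.4, 17.6]
force: [0.4, -0.1, 0.3]
time_s: 57.7
eef_pos: [367.6, 208.5, 17.5]
ee_rot: [0.0, 0.694, 0.72, 0.001]
force: [-1.8, -1.8, 6.5]
grip_width: 0.125
grip_force: 39.6
```

```bash
python3 -m handwheel '[[[0.9,0,0,0.3,0],[0.9,0,0,0.8,0],[0.9,0,0,0.9,0],[0.9,0,0,0.8,0],[0.9,0.3,-0.3,0,0.15],[0.9,0.65,-0.6,0,0.15],[0.9,0.65,-0.65,0,0.15],[0.9,0.65,-0.65,0,0.15],[0.9,0.65,-0.65,0,0.15],[0.9,0.65,-0.6,0,0]]]'|grep pos; python3 -m handwheel '[[[0.9,0.37,-0.22,-0.2,0],[0.9,0,0,-0.5,0],[0.9,0,0,-0.3,0],[0.9,0,0,-0.3,0],[0.9,0,0,0,0],[0.9,0,0,0,0],[0.9,0,0,0,0]]]'
```

```text
eef_pos: [545.4, 34.2, 156.7]
time_s: 59.4
eef_pos: [563.5, 24.9, 92.7]
ee_rot: [0.001, 0.655, 0.755, 0.0]
force: [-0.0, -0.1, -2.2]
grip_width: 0.128
grip_force: 39.6
```

```bash
python3 -m handwheel '[[[0.9,0,0,-0.26,0],[0.9,0,0,0,0],[0.9,0,0,0,0],[0.9,0,0,0,0]]]'|grep -E "pos|^force";  python3 -m handwheel '[[[0.9,0,0,-0.08,0],[0.9,0,0,0,0],[0.9,0,0,0,0]]]'|grep -E "pos|^force"; python3 -m handwheel '[[[0.9,0,0,-0.08,0],[0.9,0,0,0,0],[0.9,0,0,0,0]]]'|grep -E "pos|^force"
```

```text
eef_pos: [563.1, 24.9, 78.7]
force: [0.5, 0.5, -2.6]
eef_pos: [563.0, 24.9, 74.5]
force: [0.3, -0.3, -2.4]
eef_pos: [562.9, 24.9, 70.5]
force: [-0.4, -0.1, -1.7]
```

```bash
python3 -m handwheel '[[[0.9,0.01,0,-0.06,0],[0.9,0,0,-0.06,0],[0.9,0,0,0,0],[0.9,0,0,0,0]]]'|grep -E "pos|^force";  python3 -m handwheel '[[[0.9,0,0,-0.08,0],[0.9,0,0,0,0],[0.9,0,0,0,0]]]'|grep -E "pos|^force"; python3 -m handwheel '[[[0.9,0,0,-0.05,0],[0.9,0,0,0,0],[0.9,0,0,0,0]]]'|grep -E "pos|^force"
```

```text
eef_pos: [563.5, 24.9, 64.5]
force: [0.1, 0.3, -1.9]
eef_pos: [563.4, 24.9, 60.5]
force: [0.5, 0.6, -3.1]
eef_pos: [563.8, 24.8, 59.5]
force: [-3.4, 0.6, 9.5]
```

```bash
python3 -m handwheel '[[[0.06,0,0,0,0],[0.06,0,0,0,0],[0.06,0,0,0,0],[0.06,0,0,0,0],[0.06,0,0,0.4,0],[0.06,0,0,0.9,0],[0.06,0.05,-0.4,0.9,0],[0.06,0.1,-0.79,0.9,0],[-1,0,0,0.2,0],[-1,0,0,0,0]]]' |grep -E "wid|pos"; python3 -m handwheel '[[[-1,0,0,0,0],[-1,0,0,0,0],[-1,0,0,0,0]]]'; python3 - <<'E'
from h import *
w=cap('wrist','w18.png')
a=np.radians(8);ux=np.array([np.cos(a),np.sin(a)]);uy=np.array([-np.sin(a),np.cos(a)])
hsv=cv2.cvtColor(w['img'],cv2.COLOR_BGR2HSV)
for k,y in enumerate((60,20,-20,-60)):
    c=np.array([572,-34.5])+uy*y
    P=lambda dx,dy,z:proj(w,[*(c+ux*dx+uy*dy),z]).round(1).tolist()
    print('well',k+1,'case top corners exp',[P(x,yy,76) for x,yy in((-42,16.5),(42,16.5),(42,-16.5),(-42,-16.5))],'grip',P(0,14,102),P(0,-14,102))
m=((hsv[...,1]<60)&(hsv[...,2]>165)).astype(np.uint8)*255
q=np.array([proj(w,[*(np.array([572,-34.5])+ux*x+uy*y),80]) for x,y in((-45,83),(45,83),(45,-83),(-45,-83))]).astype(np.int32)
M=np.zeros_like(m);cv2.fillPoly(M,[q],255);m&=M
n,l,st,ce=cv2.connectedComponentsWithStats(m)
for i in range(1,n):
    if st[i,4]>100: print(st[i],ce[i].round(1))
E
```

```text
eef_pos: [570.6, -28.3, 216.6]
grip_width: 0.795
time_s: 62.7
eef_pos: [569.7, -27.2, 214.3]
ee_rot: [-0.001, 0.655, 0.755, -0.001]
force: [0.2, -0.4, -0.3]
grip_width: 1.001
grip_force: 0.0
well 1 case top corners exp [[239.9, 113.2], [327.8, 113.5], [326.2, 148.2], [241.2, 147.9]] grip [284.0, 117.5] [283.8, 149.4]
well 2 case top corners exp [[241.5, 155.0], [325.8, 155.2], [324.3, 187.3], [242.7, 187.0]] grip [283.8, 162.5] [283.6, 191.8]
well 3 case top corners exp [[242.9, 193.6], [324.0, 193.8], [322.7, 223.5], [244.0, 223.2]] grip [283.6, 203.8] [283.4, 230.7]
well 4 case top corners exp [[244.3, 229.3], [322.4, 229.5], [321.1, 257.1], [245.3, 256.8]] grip [283.4, 241.8] [283.3, 266.7]
[ 291  115   36   33 1052] [308.7 131.7]
[242 118  35  29 802] [258.  134.3]
[278 130  12  19 214] [283.6 139.5]
[ 243  157   47   34 1329] [265.8 172.6]
[291 156  34  30 944] [307.9 170.7]
[ 245  195   44   35 1153] [266.1 210. ]
[290 195  33  27 826] [306.7 208.1]
[246 231  43  34 967] [266.7 244.7]
[290 231  32  24 680] [306.  242.3]
```

```bash
python3 -m handwheel '[[[-1,-0.3,-0.3,0,-0.95],[-1,-0.6,-0.55,0,-0.95],[-1,-0.6,-0.6,0,-0.95],[-1,-0.6,-0.6,0,-0.95],[-1,-0.6,-0.6,0,-0.95],[-1,-0.6,-0.6,0,-0.95],[-1,-0.6,-0.6,0,-0.95],[-1,-0.52,-0.4,-0.2,-0.95],[-1,0,0,-0.3,-0.95],[-1,0,0,-0.5,-0.95]]]'|grep pos; python3 -m handwheel '[[[-1,0,0,0,-0.95],[-1,0,0,0,-0.95],[-1,0,0,0,-0.85],[-1,0,0,0,0],[-1,0,0,0,0],[-1,0,0,0,0]]]'; python3 - <<'E'
from h import *
w=cap('wrist','w19.png')
hsv=cv2.cvtColor(w['img'],cv2.COLOR_BGR2HSV)
for x,y in((-6,-30),(-6,30),(6,30),(6,-30)): print('rib exp',proj(w,[349+x,-239.5+y,32]).round(1))
for x,y in((-49,-86),(-49,86),(51,86),(51,-86)): print('plate exp',proj(w,[349+x,-239.5+y,6]).round(1))
m=(hsv[...,1]<110).astype(np.uint8)*255;m[330:]=0
k=max([c for c in cv2.findContours(m,0,2)[0] if cv2.pointPolygonTest(c,tuple(map(float,proj(w,[380,-270,6]))),False)>0],key=cv2.contourArea)
print(cv2.approxPolyDP(k,4,True)[:,0].tolist())
E
```

```text
eef_pos: [349.0, -241.4, 165.7]
time_s: 64.35
eef_pos: [349.2, -240.4, 165.5]
ee_rot: [-0.0, 1.0, 0.002, -0.0]
force: [0.1, -0.4, 1.2]
grip_width: 1.0
grip_force: 0.0
rib exp [310.8 189.8]
rib exp [251.7 189.6]
rib exp [251.4 178. ]
rib exp [311.2 178.3]
plate exp [356.9 220.3]
plate exp [205.4 219.8]
plate exp [198.5 129.5]
plate exp [364.4 130.2]
[[199, 130], [205, 217], [221, 219], [223, 232], [252, 232], [254, 219], [309, 221], [309, 232], [338, 233], [341, 220], [356, 220], [363, 130]]
```

```bash
python3 -m handwheel '[[[-1,0,0,-0.9,0],[-1,0,0,-0.9,0],[-1,0,0,-0.9,0],[-1,0,0,-0.5,0],[-1,0,0,-0.2,0],[-1,0,0,-0.1,0],[-1,0,0,0,0],[-1,0,0,0,0]]]'|grep -E "pos|^force";  python3 -m handwheel '[[[0.3,0,0,0,0],[0.3,0,0,0,0],[0.3,0,0,0,0],[0.3,0,0,0,0],[0.3,0,0,0,0],[0.3,0,0,0,0]]]' 30
```

```text
eef_pos: [349.8, -241.2, -8.4]
force: [0.7, -0.4, 1.1]
time_s: 65.8
eef_pos: [349.5, -240.8, -8.4]
ee_rot: [0.001, 1.0, 0.001, 0.0]
force: [-1.6, 2.4, 11.7]
grip_width: 0.674
grip_force: 29.5
```

```bash
python3 -m handwheel '[[[0.3,0,0,0.3,0],[0.3,0,0,0.8,0],[0.3,0,0,0.9,0],[0.3,0,0,0.9,0],[0.3,0,0,0.9,0],[0.3,0.3,0.25,0,0.2],[0.3,0.65,0.55,0,0.2],[0.3,0.7,0.6,0,0.2],[0.3,0.7,0.6,0,0.2],[0.3,0.7,0.6,0,0.2]]]'|grep pos;  python3 -m handwheel '[[[0.3,0.7,0.6,0,0],[0.3,0.7,0.6,0,0],[0.3,0.48,0.39,0,0],[0.3,0,0,0,0],[0.3,0,0,-0.3,0],[0.3,0,0,-0.2,0],[0.3,0,0,0,0],[0.3,0,0,0,0]]]'
```

```text
eef_pos: [502.7, -108.9, 180.7]
time_s: 67.6
eef_pos: [595.5, -31.4, 155.9]
ee_rot: [0.0, 0.998, 0.07, -0.0]
force: [0.7, -0.0, -2.0]
grip_width: 0.668
grip_force: 32.6
```

```bash
python3 -m handwheel '[[[0.3,0,0,-0.5,0],[0.3,0,0,-0.4,0],[0.3,0,0,0,0],[0.3,0,0,0,0]]]'|grep -E "pos|^force";  python3 -m handwheel '[[[0.3,0,0,-0.06,0],[0.3,0,0,0,0],[0.3,0,0,0,0]]]'|grep -E "pos|^force"; python3 -m handwheel '[[[0.3,0,0,-0.05,0],[0.3,0,0,0,0],[0.3,0,0,0,0]]]'|grep -E "pos|^force"
```

```text
eef_pos: [596.0, -31.3, 111.7]
force: [-0.3, 0.1, -1.3]
eef_pos: [595.9, -31.1, 108.2]
force: [0.0, 0.0, -1.7]
eef_pos: [595.6, -31.0, 105.0]
force: [0.3, -0.3, -1.0]
```

```bash
python3 -m handwheel '[[[0.3,0,0,-0.05,0],[0.3,0,0,0,0],[0.3,0,0,0,0]]]'|grep -E "pos|^force";  python3 -m handwheel '[[[0.3,0,0,-0.04,0],[0.3,0,0,0,0],[0.3,0,0,0,0]]]'|grep -E "pos|^force"; python3 - <<'E'
from h import *
w=cap('wrist','w20.png');c=np.array([595.7,-31.0])
a=np.radians(8);ux=np.array([np.cos(a),np.sin(a)]);uy=np.array([-np.sin(a),np.cos(a)])
for th in(0,3,6):
  t=np.radians(th)
  print(th,[proj(w,[*(c+ux*(-49)*np.cos(t)+uy*y),117-(28.5+49)*np.sin(t)]).round(1).tolist() for y in(86,-86)],[proj(w,[*(c+ux*51+uy*y),118+22.5*np.sin(t)]).round(1).tolist() for y in(86,-86)])
g=cv2.cvtColor(w['img'],cv2.COLOR_BGR2GRAY)
print(g[100:300,215].tolist());print(g[100:300,352].tolist())
E
```

```text
eef_pos: [595.7, -31.1, 102.7]
force: [-1.6, -0.8, 0.5]
eef_pos: [595.2, -31.1, 101.2]
force: [-6.1, -1.5, 6.5]
0 [[141.5, 322.2], [422.9, 322.4]] [[113.6, 159.8], [451.6, 160.4]]
3 [[144.2, 317.8], [420.2, 318.0]] [[112.5, 160.2], [452.8, 160.8]]
6 [[146.8, 313.3], [417.6, 313.6]] [[111.3, 160.7], [454.0, 161.2]]
[208, 193, 129, 45, 44, 45, 44, 45, 111, 185, 208, 208, 208, 207, 207, 208, 179, 95, 45, 43, 45, 45, 81, 162, 204, 204, 205, 205, 179, 125, 116, 77, 37, 36, 35, 36, 43, 89, 125, 125, 124, 125, 127, 126, 107, 59, 34, 33, 33, 33, 66, 111, 126, 127, 127, 106, 66, 59, 67, 76, 77, 77, 77, 77, 77, 78, 77, 78, 78, 74, 68, 68, 67, 67, 68, 67, 67, 67, 66, 68, 67, 67, 67, 66, 67, 67, 67, 67, 67, 67, 66, 66, 65, 66, 65, 66, 66, 69, 76, 76, 76, 76, 75, 75, 75, 75, 75, 75, 75, 74, 74, 75, 74, 74, 73, 74, 74, 73, 74, 73, 74, 72, 74, 73, 75, 76, 74, 75, 75, 76, 75, 76, 75, 75, 74, 75, 74, 75, 74, 74, 73, 73, 74, 74, 74, 73, 73, 73, 73, 74, 73, 73, 73, 72, 73, 73, 68, 63, 63, 64, 63, 63, 60, 50, 39, 30, 26, 24, 23, 22, 23, 23, 22, 22, 21, 23, 22, 21, 21, 22, 20, 22, 22, 23, 20, 22, 21, 21,
[... 283 characters left out ...]
 155, 191, 159, 160, 148, 109, 70, 78, 106, 133, 143, 142, 142, 142, 142, 143, 142, 142, 143, 131, 119, 128, 128, 128, 127, 127, 126, 125, 126, 124, 126, 125, 125, 125, 124, 124, 124, 124, 123, 123, 123, 123, 124, 123, 122, 122, 123, 133, 140, 141, 141, 141, 140, 140, 139, 139, 139, 139, 140, 139, 139, 140, 139, 139, 139, 139, 138, 138, 138, 138, 138, 138, 138, 138, 136, 134, 136, 135, 136, 135, 135, 135, 136, 136, 136, 136, 137, 136, 136, 137, 137, 137, 136, 137, 136, 135, 134, 134, 133, 131, 132, 132, 132, 131, 131, 111, 72, 69, 67, 68, 68, 68, 68, 68, 67, 68, 67, 67, 69, 64, 59, 51, 40, 36, 28, 28, 30, 29, 28, 28, 29, 29, 28, 27, 27, 28, 28, 27, 28, 28, 28, 28, 28, 28, 26, 28, 27, 27, 28]
```

```bash
python3 -m handwheel '[[[0.3,0,0,-0.03,0],[0.3,0,0,0,0],[0.3,0,0,0,0]]]'|grep -E "pos|^force";  python3 -m handwheel '[[[0.3,0,0,-0.03,0],[0.3,0,0,0,0],[0.3,0,0,0,0]]]'|grep -E "pos|^force"; python3 - <<'E'
from h import *
w=cap('wrist');g=w['img']
a=np.radians(8);ux=np.array([np.cos(a),np.sin(a)]);uy=np.array([-np.sin(a),np.cos(a)]);c=np.array(ctrl.sense()['eef_pos'][:2])
print(ctrl.sense()['wrist_torque'])
for th in(0,3,6):
  t=np.radians(th); print(th,[proj(w,[*(c+ux*(-49)*np.cos(t)+uy*y),118-(28.5+49)*np.sin(t)]).round(1).tolist() for y in(86,75,-75,-86)])
gr=cv2.cvtColor(g,cv2.COLOR_BGR2GRAY)
for col in (150,155,160,400,405,410): print(col,gr[296:335,col].tolist())
E
```

```text
eef_pos: [595.1, -31.2, 100.7]
force: [-10.3, -1.2, 14.7]
eef_pos: [595.3, -31.2, 100.5]
force: [-14.3, 0.9, 23.6]
[0.05646122 2.49542178 0.0247388 ]
0 [[140.6, 324.7], [158.7, 324.7], [406.0, 324.8], [424.1, 324.9]]
3 [[143.3, 320.2], [161.1, 320.2], [403.6, 320.3], [421.3, 320.4]]
6 [[145.9, 315.7], [163.4, 315.7], [401.3, 315.9], [418.7, 315.9]]
150 [88, 87, 86, 87, 87, 87, 88, 87, 86, 87, 87, 86, 86, 86, 86, 86, 99, 126, 138, 140, 112, 43, 24, 24, 25, 25, 23, 24, 24, 23, 23, 22, 23, 23, 23, 21, 22, 22, 21]
155 [87, 88, 87, 87, 88, 87, 88, 86, 86, 86, 87, 86, 82, 75, 76, 76, 87, 109, 122, 94, 27, 24, 21, 23, 23, 23, 23, 23, 23, 22, 22, 20, 21, 21, 23, 20, 22, 23, 22]
160 [76, 79, 79, 78, 76, 77, 76, 76, 76, 75, 74, 75, 70, 56, 44, 35, 30, 26, 24, 24, 23, 23, 24, 23, 21, 24, 22, 21, 21, 21, 21, 22, 21, 22, 21, 21, 21, 22, 20]
400 [139, 138, 137, 137, 137, 134, 134, 135, 132, 105, 53, 33, 32, 32, 31, 31, 31, 31, 31, 30, 30, 29, 29, 30, 29, 27, 27, 28, 27, 28, 27, 26, 27, 25, 28, 27, 27, 27, 25]
405 [140, 140, 140, 140, 138, 137, 138, 137, 136, 137, 137, 137, 137, 137, 137, 132, 125, 101, 44, 31, 31, 31, 32, 30, 31, 29, 30, 29, 29, 28, 29, 27, 28, 26, 28, 28, 27, 26, 25]
410 [140, 140, 140, 139, 140, 138, 138, 137, 138, 138, 136, 135, 136, 136, 137, 137, 139, 177, 214, 175, 53, 33, 30, 32, 30, 31, 29, 30, 30, 30, 29, 29, 30, 29, 28, 27, 26, 26, 27]
```

```bash
python3 -m handwheel '[[[0.3,0,0,0.02,0],[0.3,-0.06,-0.008,0,0],[0.3,-0.06,-0.008,0,0],[0.3,0,0,0,0],[0.3,0,0,0,0]]]' 25|grep -E "pos|^force";  python3 -m handwheel '[[[0.3,-0.06,-0.008,0,0],[0.3,-0.04,-0.006,0,0],[0.3,0,0,0,0],[0.3,0,0,0,0]]]'|grep -E "pos|^force"
```

```text
eef_pos: [591.6, -32.0, 100.6]
force: [2.0, 0.5, 9.5]
eef_pos: [586.6, -32.7, 100.3]
force: [2.6, 0.1, 7.0]
```

```bash
python3 -m handwheel '[[[0.3,-0.04,-0.006,0,0],[0.3,-0.04,-0.006,0,0],[0.3,0,0,0,0],[0.3,0,0,0,0]]]'|grep -E "pos|^force";  python3 -m handwheel '[[[0.3,-0.04,-0.006,-0.005,0],[0.3,-0.04,-0.006,0,0],[0.3,0,0,0,0],[0.3,0,0,0,0]]]'|grep -E "pos|^force"; python3 -m handwheel '[[[0.3,-0.04,-0.006,-0.005,0],[0.3,-0.02,-0.003,0,0],[0.3,0,0,0,0],[0.3,0,0,0,0]]]'|grep -E "pos|^force"
```

```text
eef_pos: [582.4, -33.3, 100.1]
force: [2.4, 0.3, 5.9]
eef_pos: [578.5, -33.9, 99.9]
force: [2.5, -0.3, 7.2]
eef_pos: [575.8, -34.3, 99.8]
force: [4.0, 1.0, 6.9]
```

```bash
python3 -m handwheel '[[[0.3,-0.04,-0.006,0,0],[0.3,-0.04,-0.006,0,0],[0.3,0,0,0,0],[0.3,0,0,0,0]]]'|grep -E "pos|^force";  python3 -m handwheel '[[[0.3,-0.01,-0.001,-0.04,0],[0.3,0,0,-0.03,0],[0.3,0,0,0,0],[0.3,0,0,0,0]]]'|grep -E "pos|^force"
```

```text
eef_pos: [571.5, -35.0, 99.6]
force: [2.2, 0.4, 7.1]
eef_pos: [571.8, -35.1, 99.1]
force: [-4.6, 1.7, 28.2]
```

```bash
python3 -m handwheel '[[[0.3,0,0,0.04,0],[0.3,-0.04,-0.006,0,0],[0.3,0,0,0,0],[0.3,0,0,0,0]]]'|grep -E "pos|^force";  python3 -m handwheel '[[[0.3,0,0,-0.04,0],[0.3,0,0,0,0],[0.3,0,0,0,0]]]'|grep -E "pos|^force"
```

```text
eef_pos: [567.8, -35.1, 96.6]
force: [4.4, 0.6, 0.9]
eef_pos: [567.9, -35.1, 95.8]
force: [-0.0, 2.0, 10.2]
```

```bash
python3 -m handwheel '[[[0.3,0,0,0.02,0],[0.3,0.05,0.007,0,0],[0.3,0,0,0,0],[0.3,0,0,-0.03,0],[0.3,0,0,0,0],[0.3,0,0,0,0]]]'|grep -E "pos|^force";  python3 -m handwheel '[[[-1,0,0,0,0],[-1,0,0,0,0],[-1,0,0,0,0],[-1,0,0,0,0],[-1,0,0,0.3,0],[-1,0,0,0.8,0],[-1,0,0,0.9,0],[-1,0,0,0.9,0],[-1,0,0,0,0],[-1,0,0,0,0]]]'; python3 - <<'E'
from h import *
w=cap('wrist','w21.png'); s=ctrl.sense()
a=np.radians(8);ux=np.array([np.cos(a),np.sin(a)]);uy=np.array([-np.sin(a),np.cos(a)]);c=np.array([571.8,-34.6])
gr=cv2.cvtColor(w['img'],cv2.COLOR_BGR2GRAY)
print('rib exp',[proj(w,[*(c+ux*x+uy*y),136]).round(1).tolist() for x,y in((-6,30),(6,30),(6,-30),(-6,-30))])
print('plate exp110',[proj(w,[*(c+ux*x+uy*y),110]).round(1).tolist() for x,y in((-49,86),(51,86),(51,-86),(-49,-86))])
print('recess112',[proj(w,[*(c+ux*x+uy*y),112]).round(1).tolist() for x,y in((-52.5,88.5),(52.5,88.5),(52.5,-88.5),(-52.5,-88.5))])
cc=int(proj(w,[*c,136])[0])
for col in (cc-60,cc,cc+60): print(col,gr[100:320:1,col].tolist())
E
```

```text
eef_pos: [568.9, -34.9, 95.6]
force: [-10.5, 0.6, 18.5]
time_s: 75.1
eef_pos: [569.7, -34.7, 239.1]
ee_rot: [0.0, 0.998, 0.07, 0.0]
force: [0.3, -0.4, -0.3]
grip_width: 0.999
grip_force: 0.0
rib exp [[249.8, 196.3], [249.4, 183.7], [315.3, 183.8], [314.9, 196.4]]
plate exp110 [[199.7, 228.6], [191.2, 130.4], [373.5, 130.7], [364.6, 228.8]]
recess112 [[197.1, 232.4], [187.8, 128.9], [376.9, 129.2], [367.2, 232.6]]
222 [218, 224, 224, 199, 117, 45, 51, 149, 218, 223, 222, 198, 117, 47, 55, 151, 218, 223, 224, 224, 225, 225, 225, 224, 225, 225, 224, 224, 224, 196, 139, 148, 139, 105, 82, 95, 97, 95, 96, 95, 90, 87, 84, 77, 76, 75, 77, 75, 76, 76, 77, 75, 75, 76, 75, 77, 82, 86, 86, 86, 85, 86, 85, 85, 85, 86, 109, 137, 137, 137, 139, 144, 150, 151, 151, 150, 149, 148, 149, 145, 140, 141, 141, 138, 138, 138, 137, 138, 138, 138, 138, 137, 138, 138, 138, 139, 139, 139, 139, 137, 137, 136, 136, 136, 138, 140, 141, 141, 142, 141, 141, 141, 141, 141, 140, 141, 140, 141, 141, 140, 142, 141, 141, 141, 139, 141, 140, 141, 139, 141, 139, 137, 122, 141, 197, 210, 209, 209, 209, 209, 208, 208, 209,
[... 1775 characters left out ...]
54, 153, 151, 152, 151, 152, 152, 150, 151, 151, 151, 150, 150, 151, 151, 151, 151, 152, 151, 151, 150, 150, 149, 149, 150, 150, 149, 154, 158, 159, 161, 161, 160, 160, 160, 161, 161, 162, 162, 161, 162, 161, 160, 160, 158, 159, 157, 156, 155, 156, 157, 157, 158, 158, 159, 157, 157, 158, 153, 124, 112, 182, 224, 224, 225, 225, 225, 226, 225, 224, 224, 223, 222, 223, 222, 222, 222, 222, 223, 224, 223, 222, 221, 221, 221, 222, 221, 221, 221, 221, 222, 221, 221, 220, 220, 220, 220, 221, 220, 220, 220, 220, 219, 218, 218, 217, 218, 217, 217, 218, 218, 218, 188, 109, 85, 86, 85, 84, 84, 83, 83, 82, 83, 83, 82, 82, 81, 81, 79, 79, 79, 79, 78, 78, 78, 78, 77, 77, 75, 75, 75, 74, 73, 73, 74, 72, 73]
```

```bash
python3 -c "
from rig import ctrl
print(ctrl.finish_job())"
```

```text
the job is handed in; nothing more can be done
None
```

The job is handed in at about 75 s of the 210 s limit, and no verdict came back: three swollen packs (wells 2–4) are in the safety box, all four wells hold spares, and the cover is back on its seat. Wrist-camera measurements showed the spares in place and the cover about 3–4 mm towards -x (limit 6 mm). The box contents and the bystanders were not re-checked at the end.

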